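# Seat the printing block on its pins and wedge its edge up for the paper

### The arm

A 7-joint arm with a two-finger parallel gripper is mounted at the origin on the work surface. World frame = base frame: x ahead of the robot, y to its left, z up, the work surface at z = 0. Lengths are in m, angles in rad, forces in N, time in s.
With the tool pointing down it reaches from about 0.35 to 0.9 m from the base axis. Payload 8.1 kg.
Tool frame: the origin (TCP) lies between the finger pads; the fingertips stand 19 mm ahead of it and the grasp point (between the pads) is the TCP; y points along the fingers, x is the direction in which the jaws open and shut, and the axes are right-handed (so a half turn about y gives the same grasp; the last joint's range is limited). The gripper opens to 92 mm and grips with 3 to 60 N. Pads are 19 mm wide; open, the fingers measure 130 mm over their backs; the gripper's body (75 mm by 190 mm) begins 47 mm behind the grasp point.
Start: joints at [-1.412, 0.434, 0.025, 1.573, -0.012, 1.134, -0.075], TCP at [0.162, 0.604, 0.246] pointing down, gripper open.
Joint ranges: [-2.62, 2.62], [-0.44, 2.09], [-1.27, 1.32], [0.08, 2.57], [-1.32, 4.46], [0.12, 2], [-2.74, 2.74]. Speed limits (rad/s): [2.22, 2.22, 3.01, 3.01, 3.14, 3.14, 3.14].

### API

Orientations are given as a rotation vector (axis times angle).
In Python, from cell import arm gives the robot as it stands.
- The arm moves only by the tool move_arm, never from a script. Its argument "series" is a list of rows, each an object of numbers: "x", "y", "z": the shift along the tool's x, y, z in cm; "rx", "ry", "rz": the turn, a rotation vector about the tool's x, y, z in rad. In form: [{"x": .., "y": .., "z": .., "rx": .., "ry": .., "rz": ..}, ...]. A call has 1 to 12 rows; each row shifts and turns the pose as measured when the row begins, along the tool's axes as they then stand; what a row does not reach is not made up. A row lasts 1/8 s, in which the tool goes at most 62.5 mm and 10.7 degrees, less where a joint would pass 70% of its speed; a pose out of reach is approached as far as the arm can. A call is refused whole if a number of a shift passes 6.25 or a number of a turn 0.188, either way. A call with a gripper value outside its range is refused whole. "jaw" is the finger opening in cm, from 0 to 9.18, set as the call begins (left out, the last holds). The fingers move at their own pace and stop on an object; "newtons" is the grip in N (left out, the last holds). Time passes only in rows, so rows that do not move let the fingers close. It gives the time, the measured TCP pose, the force and the opening at its end, in the units of the state.
- arm.observe(): the state, without advancing time (a new reading comes with each control period).
- arm.get_image(name): name is "scene" or "side" or "wrist"; returns the picture (420x560x3 uint8, blue, green, red); there is no depth.
- arm.camera_params(name): a dict with "K" (3x3 intrinsics, pixels), "R" (3x3) and "t" (3): a world point X has camera coordinates R X + t; the wrist camera has in their place "tool_from_camera" (4x4, takes a point from camera to tool coordinates, whose origin is the TCP and whose axes are the tool frame's). Camera axes: x right, y down, z forward; pixel columns grow to the right and rows downward; lengths in m; the calibration is good to about 2 mm. The wrist camera is an equidistant fisheye: a pixel r from the principal point sees the ray r / f radians off the axis. A picture is of the moment at which its call begins: read the wrist's pose just before it. camera_params takes no time and is no camera call.
- arm.sign_off(): hands the job in, once; it reports no verdict.
The state is a dict: "clock": time; "joints": joint angles; "dq": joint speeds; "joint_efforts": joint torques, N m; "position": TCP position; "ee_rot": TCP orientation; "force": force on the tool from outside, world axes, zero at the start; "ft_torque": the same for the moment, N m; "width": opening from 0.0 (shut) to 1.0 (fully open).
Only numpy, scipy, OpenCV 4.12 (cv2) and the standard library are available. Lean on these libraries where they do the work, as an engineer would, in place of code of your own. Each camera call takes 0.05 s, during which the arm holds its last target.

### The job

Pick up the blue printing block by its wooden rail and lower it (do not drop it) over the two brass pins of the registration bed until it lies flush, and let go of it. Then take the wooden wedge by its yellow grip block, set it flat on the bed's low apron and push it thin end first under the block's overhanging edge until that edge just lifts about 4 mm off its seat, the edge now resting over the wedge's red band, and finish still gripping the wedge there so that a colleague could slide the paper in. Leave the ink jar, the wooden rubbing disc and the varnish tin where they stand.

Things in the scene. Friction and masses are not known exactly. Their poses are not given: they have to be found in the camera images.
- bed: Fixed wooden registration bed, turned up to 0.25 rad. Origin: on the table, below the seated block's centre. Apron 170 mm (x), y -200 to +100 mm, top 6 mm above the table. Grey platform 160 mm (x), y -35 to +90 mm, top at 20 mm. Two brass pins, 10 mm thick, tapered, at x -50 and +50, y +45 mm, tips at 41.5 mm. The wedge lies on the apron on the -y side at x = 0 and is pushed towards +y.
- bed_lip (a point): Point of the bed's frame (x 0, y -80, z 20 mm) where the middle of the block's overhanging lower edge (point block_lip) lies when the block is seated flush. There the block's underside is 14 mm above the apron; the edge overhangs the platform by 45 mm.
- block_grip (a point): Centre of the wooden rail on the loose blue block (0.4 to 0.75 kg), 37 mm above its underside; block's axes. Plate 140 (x) by 160 (y) by 14 mm; 12.5 mm holes, framed white, at x -50 and +50, y +45 mm. Rail 80 mm along x, 26 mm thick, top at 59.5 mm: grip across y from above. Seated: axes agree with the bed's, this point is over the bed's origin, 57 mm above the table.
- block_lip (a point): Middle of the printing block's lower edge on its -y side (the overhanging edge that the wedge lifts), 80 mm from the rail's centre, at the underside. 20 mm above the table when seated.
- block_heel (a point): Middle of the printing block's lower edge on its +y side, at the underside. It stays down on the platform, 20 mm above the table, while the wedge tilts the block.
- wedge_grip (a point): Centre of the yellow grip block at the thick end of the loose wooden wedge (0.1 to 0.16 kg), 32 mm above its underside; wedge's axes, thin end towards +y. Grip block 32 mm wide (x), 40 mm long (y), 58 mm tall: grip across x from above. With the wedge flat on the apron this point is 38 mm above the table.
- wedge_tip (a point): Middle of the wedge's thin end, at the underside, 80 mm ahead (+y) of wedge_grip. The wedge is 32 mm wide, 12 mm high here; its ramp climbs 0.225 mm per mm backwards for 60 mm. The block's edge touches 9 mm behind the thin end; each further 4.4 mm lifts it 1 mm. Red band across the ramp 21 to 35 mm behind the thin end (its middle lifts the edge 4.3 mm).
- ink_jar: Bystander: closed amber ink jar with a black lid, 64 mm across, 75 mm tall; origin at the centre of its underside.
- baren: Bystander: dark wooden rubbing disc with a knob, 90 mm across, 58 mm tall; origin at the centre of its underside.
- varnish_tin: Bystander: closed steel tin with a green band, 68 mm across, 60 mm tall; origin at the centre of its underside.
There are look-alikes about, which are no part of the job. There is more than one size of the part that bears block_grip; the job needs the largest.

How it is judged:
By the outcome, as a careful person would: the job done as asked, in the order asked, and still so for the second after the job is handed in, while the arm keeps its last pose, push and grip.
It also fails if it takes over 54 s, if anything falls off the work surface, if the arm or the gripper's body presses on something with over 40 N, if the wrist force passes 120 N, or if a joint passes its speed limit or range.

## Working session

There is one attempt and no reset: what is moved stays moved. The work goes in short steps, Python scripts to look and compute and a tool call to move; the robot and the scene stay as the last step left them, time stands still between calls to the robot, and variables do not carry over. Pictures are saved under pics/ and viewed, and the job is handed in when it is done.

Besides the shell and the picture viewer there is one more tool, called after ">>>" by a JSON object that holds its "name" and its "arguments", one argument or row to a line. move_arm: Moves the arm, as the interface text tells. Its arguments: {"type":"object","properties":{"series":{"type":"array","items":{"type":"object","properties":{"x":{"type":"number"},"y":{"type":"number"},"z":{"type":"number"},"rx":{"type":"number"},"ry":{"type":"number"},"rz":{"type":"number"}}}},"jaw":{"type":"number"},"newtons":{"type":"number"}},"required":["series"]}

```bash
ls; mkdir -p pics
python3 - <<'E'
from cell import arm
import cv2
print(arm.observe())
for n in("scene","side","wrist"):
    p=arm.camera_params(n);print(n,p)
    cv2.imwrite(f"pics/{n}0.png",arm.get_image(n))
E
```

```text
pics
{'clock': 0.0, 'joints': array([-1.41160377,  0.435207  ,  0.0249958 ,  1.57412156, -0.01158833,
        1.13398144, -0.07510881]), 'dq': array([-0.00198815,  0.00016355, -0.00049388, -0.0005438 ,  0.00062674,
        0.0014553 , -0.00188881]), 'joint_efforts': array([-2.70514602e-04, -6.67854381e+01,  9.85001698e-01, -3.14455068e+01,
       -6.05170336e-02,  4.29061381e-02,  1.55877533e-04]), 'position': array([0.16170112, 0.60321405, 0.24494568]), 'ee_rot': array([-1.32288548, -1.01335098,  1.01525374]), 'force': array([0.21290943, 0.24701219, 0.50667063]), 'ft_torque': array([ 0.0380847 , -0.01614967, -0.00197761]), 'width': 0.997028724486071}
scene {'K': array([[490.96651448,   0.        , 273.53763774],
       [  0.        , 490.96651448, 207.41891088],
       [  0.        ,   0.        ,   1.        ]]), 'R': array([[-0.26737176,  0.96350559, -0.01301261],
       [ 0.7240604 ,  0.19197886, -0.66248068],
       [-0.63580569, -0.18655054, -0.74896597]]), 't': array([ 0.10095015, -0.35459034,  1.86894984])}
side {'K': array([[487.59347852,   0.        , 277.55294004],
       
[... 165 characters left out ...]
    [-3.71085689e-01, -6.09898899e-01, -7.00227638e-01],
       [ 3.64542460e-01,  5.97852632e-01, -7.13919481e-01]]), 't': array([-0.44118775,  0.27107608,  1.26734225])}
wrist {'K': array([[325.1922621 ,   0.        , 278.76708714],
       [  0.        , 325.1922621 , 209.90947201],
       [  0.        ,   0.        ,   1.        ]]), 'tool_from_camera': array([[ 9.99999603e-01,  6.43452481e-04, -6.16597600e-04,
        -9.81970074e-05],
       [ 7.74538436e-04, -2.85279549e-01,  9.58444041e-01,
        -1.39499889e-01],
       [ 4.40810511e-04, -9.58444138e-01, -2.85279934e-01,
         7.71114687e-02],
       [ 0.00000000e+00,  0.00000000e+00,  0.00000000e+00,
         1.00000000e+00]])}
```

View pics/scene0.png

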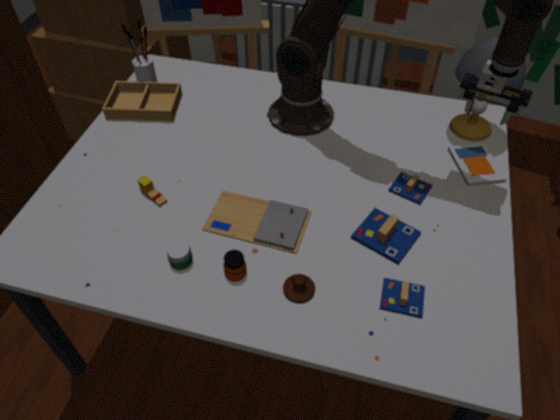

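View pics/side0.png

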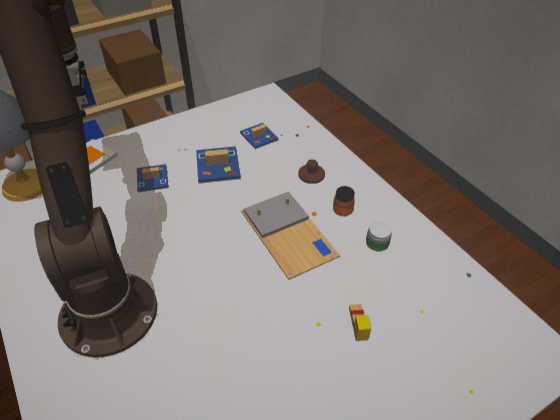

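View pics/wrist0.png

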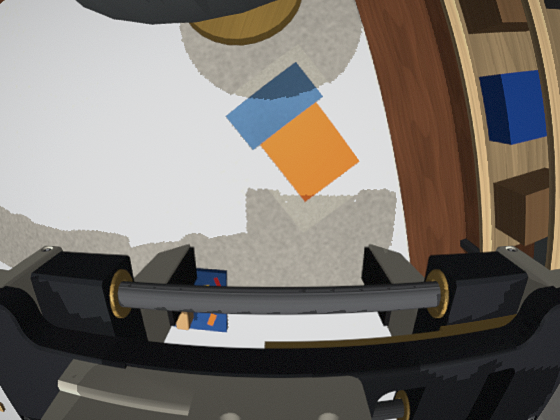

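Run:
```python
import cv2
s=cv2.imread("pics/scene0.png");d=cv2.imread("pics/side0.png")
def c(im,x,y,w,h,k,n): cv2.imwrite("pics/"+n,cv2.resize(im[y:y+h,x:x+w],None,fx=k,fy=k,interpolation=cv2.INTER_CUBIC))
c(s,195,185,125,75,6,"a.png")
c(s,340,200,90,70,8,"b.png")
c(d,235,185,110,95,6,"c.png")
c(d,185,138,65,50,10,"d.png")
c(s,130,170,45,40,12,"e.png"); c(d,340,295,45,45,12,"f.png")
```

```text
(no output)
```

View pics/a.png

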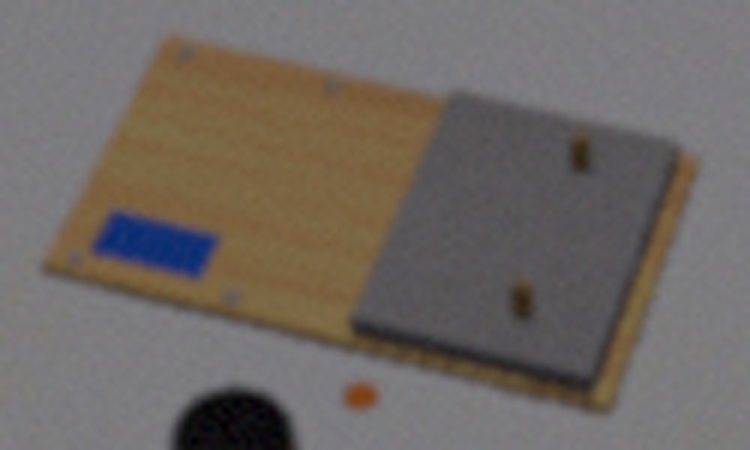

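View pics/b.png

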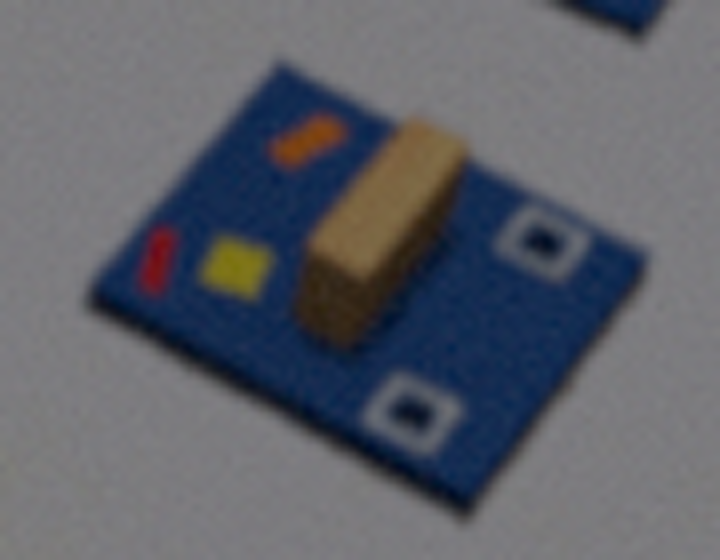

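View pics/c.png

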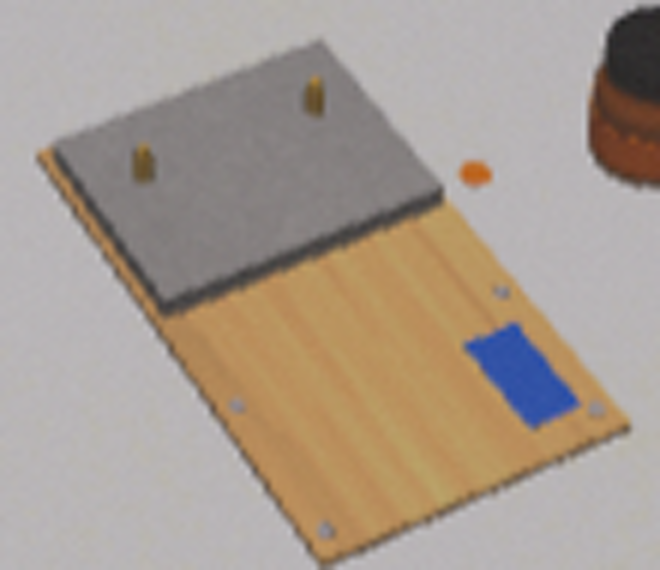

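View pics/d.png

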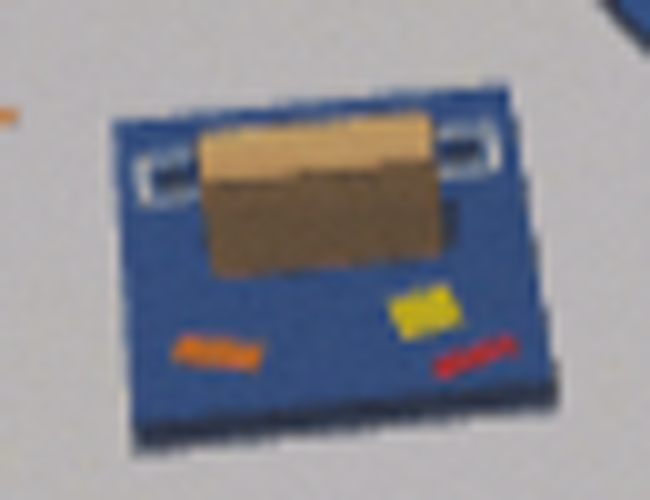

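View pics/e.png

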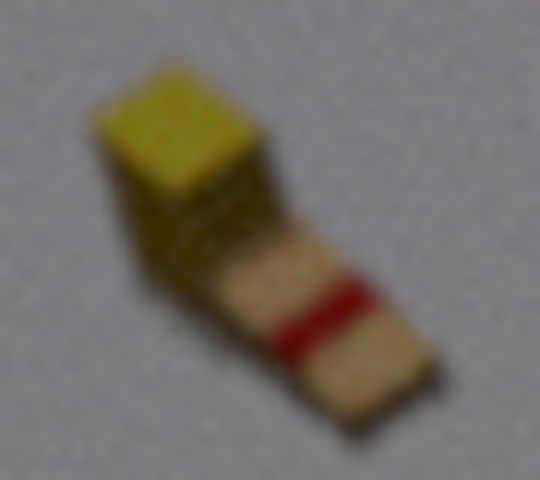

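View pics/f.png

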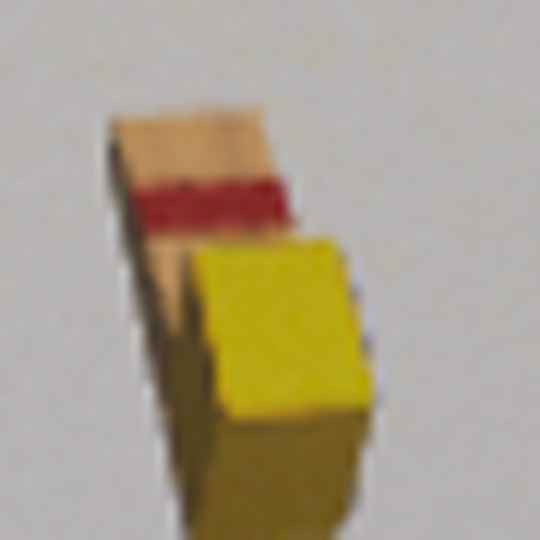

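```bash
cat > h.py <<'E'
import numpy as np,cv2
from scipy.optimize import least_squares
from scipy.spatial.transform import Rotation as Ro
from cell import arm
P={n:arm.camera_params(n) for n in("scene","side")}
def proj(n,X):
    p=P[n];c=np.asarray(X)@p["R"].T+p["t"];q=c@p["K"].T;return q[:,:2]/q[:,2:]
def place(pose,X):
    x,y,a=pose;X=np.asarray(X,float)/1000;c,s=np.cos(a),np.sin(a)
    return np.c_[x+c*X[:,0]-s*X[:,1],y+s*X[:,0]+c*X[:,1],X[:,2]]
def fit(obs,x0,z=0):
    # obs: list (cam, (ox,oy,k), [((X),(u,v))...])
    D=[(n,np.array([a for a,b in l],float)+[0,0,z],np.array([[ox+(b[0]+.5)/k-.5,oy+(b[1]+.5)/k-.5] for a,b in l])) for n,(ox,oy,k),l in obs]
    f=lambda p:np.concatenate([(proj(n,place(p,X))-uv).ravel() for n,X,uv in D])
    r=least_squares(f,x0,loss="soft_l1",f_scale=1)
    print("pose",r.x.round(4))
    for n,X,uv in D:
        e=proj(n,place(r.x,X))-uv; print(n,"rms",np.sqrt((e**2).mean()).round(2),"mean",e.mean(0).round(2),e.round(1).tolist())
        r1=least_squares(lambda p:(proj(n,place(p,X))-uv).ravel(),r.x);print("  alone",r1.x.round(4))
    return r.x
E
python3 - <<'E'
from h import *
print("bed");fit([("scene",(195,185,6),[((-85,-200,6),(168,37)),((85,-200,6),(45,265)),((85,100,6),(610,405)),((-85,100,6),(695,155)),((-80,-35,20),(447,92)),((80,-35,20),(355,325)),((80,90,20),(588,383)),((-80,90,20),(680,143)),((-50,45,41.5),(581,135)),((50,45,41.5),(521,283))]),
("side",(235,185,6),[((-80,90,20),(55,145)),((80,90,20),(322,40)),((80,-35,20),(443,188)),((-80,-35,20),(165,303)),((85,-200,6),(630,428)),((-85,-200,6),(322,563)),((-50,45,41.5),(143,145)),((50,45,41.5),(316,77))])],[.6,0,0])
print("block");fit([("scene",(340,200,8),[((-70,80,14),(645,258)),((70,80,14),(470,505)),((-70,-80,14),(280,65)),((70,-80,14),(95,293)),((-50,45,14),(543,242)),((50,45,14),(412,411)),((-40,-13,59.5),(415,120)),((-40,13,59.5),(468,150)),((40,-13,59.5),(308,240)),((40,13,59.5),(365,275))]),
("side",(185,138,10),[((-70,80,14),(115,122)),((70,80,14),(505,88)),((70,-80,14),(555,380)),((-70,-80,14),(133,425)),((-40,13,59.5),(200,135)),((40,13,59.5),(433,113)),((40,-13,59.5),(437,160)),((-40,-13,59.5),(203,183))])],[.6,.3,0])
print("wedge");fit([("scene",(130,170,12),[((16,20,58),(178,190)),((-16,20,58),(262,130)),((-16,-20,58),(175,65)),((16,-20,58),(97,128)),((16,80,12),(355,412)),((-16,80,12),(435,358))]),
("side",(340,295,12),[((-16,80,12),(110,120)),((16,80,12),(262,108)),((-16,20,58),(192,248)),((16,20,58),(335,240)),((16,-20,58),(372,405)),((-16,-20,58),(225,415))])],[.6,-.3,-.5])
o=arm.observe();print(o["position"],Ro.from_rotvec(o["ee_rot"]).as_matrix().round(3))
E
```

```text
bed
pose [ 0.5517  0.0442 -0.0429]
scene rms 0.58 mean [-0.25 -0.04] [[-0.6, -0.5], [-1.0, 0.2], [-0.5, 0.8], [0.6, 0.5], [0.4, -0.4], [-1.3, -1.1], [0.5, -0.6], [-0.3, -0.0], [-0.3, 0.4], [-0.1, 0.1]]
  alone [ 0.5516  0.0449 -0.0386]
side rms 0.4 mean [-0.18 -0.25] [[-0.6, -0.6], [-0.2, -0.3], [-0.0, -0.2], [-0.2, -0.4], [0.1, -1.0], [-0.0, -0.2], [-0.2, 0.3], [-0.3, 0.5]]
  alone [ 0.5518  0.043  -0.0474]
block
pose [ 0.5084  0.3834 -0.3893]
scene rms 0.63 mean [-0.19 -0.11] [[0.7, -0.2], [0.1, -0.4], [-0.5, -0.3], [-1.2, -0.7], [-0.2, 0.4], [-0.2, 0.8], [-0.6, -1.1], [0.7, -0.8], [-0.8, 0.7], [0.1, 0.6]]
  alone [ 0.5086  0.384  -0.3884]
side rms 0.37 mean [-0.09 -0.38] [[-0.2, -0.0], [0.4, -0.5], [0.1, -0.2], [-0.0, -0.2], [-0.5, -0.5], [-0.1, -0.6], [0.1, -0.5], [-0.4, -0.5]]
  alone [ 0.5078  0.3815 -0.3903]
wedge
pose [ 0.5235 -0.3876 -0.4755]
scene rms 0.72 mean [-0.36 -0.26] [[-0.7, 0.0], [0.4, -0.3], [-0.0, -0.8], [-1.6, -0.8], [-0.7, 0.8], [0.5, -0.3]]
  alone [ 0.5244 -0.3862 -0.4651]
side rms 0.41 mean [-0.07 -0.21] [[0.0, -0.1], [-0.5, 0.2], [-0.6, -0.5], [0.4, -0.7], [0.6, -0.1], [-0.3, -0.1]]
  alone [ 0.5231 -0.3881 -0.483 ]
[0.16168336 0.6033638  0.24514427] [[ 0.259 -0.    -0.966]
 [ 0.966 -0.001  0.259]
 [-0.001 -1.    -0.   ]]
```

```bash
cat > go.py <<'E'
from h import *
import sys
def delta(pos,ang):
    o=arm.observe();R=Ro.from_rotvec(o["ee_rot"]).as_matrix()
    c,s=np.cos(ang),np.sin(ang)
    Rt=np.array([[c,0,-s],[s,0,c],[0,-1,0]])
    print("t",o["clock"],"pos",o["position"].round(4),"ang",np.arctan2(R[1,0],R[0,0]).round(4),"F",o["force"].round(2),"T",o["ft_torque"].round(2),"w",o["width"])
    print("shift cm tool-now",(R.T@(np.array(pos)-o["position"])*100).round(2),"in target axes",(Rt.T@(np.array(pos)-o["position"])*100).round(2),"rotvec",Ro.from_matrix(R.T@Rt).as_rotvec().round(4))
if __name__=="__main__":
    a=list(map(float,sys.argv[1:]));delta(a[:3],a[3])
E
python3 go.py .508 .383 .15 1.1815
```

```text
t 0.15 pos [0.1617 0.6034 0.2451] ang 1.309 F [-0.57 -0.37  0.38] T [ 0.01  0.02 -0.05] w 0.996620960874769
shift cm tool-now [-12.31   9.53 -39.15] in target axes [ -7.24   9.51 -40.4 ] rotvec [ 0.0002  0.1275 -0.0011]
```

>>> {"name": "move_arm", "arguments": {
  "series": [
    {"ry":0.1275}
  ],
  "jaw": 9.18
}}

```text
invalid input
```

```bash
python3 go.py .508 .383 .15 1.1815
```

```text
t 0.15 pos [0.1617 0.6034 0.2451] ang 1.309 F [-0.57 -0.37  0.38] T [ 0.01  0.02 -0.05] w 0.996620960874769
shift cm tool-now [-12.31   9.53 -39.15] in target axes [ -7.24   9.51 -40.4 ] rotvec [ 0.0002  0.1275 -0.0011]
```

>>> {"name": "move_arm", "arguments": {
  "series": [
    {"x":0,"y":0,"z":0,"rx":0,"ry":0.127,"rz":0},
    {"x":-1,"y":1,"z":-6,"rx":0,"ry":0,"rz":0},
    {"x":-1,"y":1,"z":-6,"rx":0,"ry":0,"rz":0},
    {"x":-1,"y":1,"z":-6,"rx":0,"ry":0,"rz":0},
    {"x":-1,"y":1,"z":-6,"rx":0,"ry":0,"rz":0}
  ],
  "jaw": 9.1
}}

```text
clock: 0.78
position: [0.3666, 0.4764, 0.2029]
ee_rot: [-1.364, -0.922, 0.926]
force: [0.4, 1.0, 0.7]
width: 0.989
```

```bash
python3 go.py .508 .383 .15 1.1815
```

```text
t 0.775 pos [0.3666 0.4764 0.2029] ang 1.1901 F [0.43 1.02 0.66] T [ 0.06 -0.08  0.06] w 0.9892101168351203
shift cm tool-now [ -3.41   5.25 -16.61] in target axes [ -3.27   5.29 -16.62] rotvec [-0.0029  0.0086 -0.0009]
```

>>> {"name": "move_arm", "arguments": {
  "series": [
    {"x":-1,"y":1.2,"z":-5,"rx":0,"ry":0.008,"rz":0},
    {"x":-1,"y":1.2,"z":-5,"rx":0,"ry":0,"rz":0},
    {"x":-1,"y":1.2,"z":-5,"rx":0,"ry":0,"rz":0},
    {"x":0,"y":1,"z":-1,"rx":0,"ry":0,"rz":0}
  ]
}}

```text
clock: 1.27
position: [0.5116, 0.38, 0.1543]
ee_rot: [-1.372, -0.911, 0.915]
force: [-0.6, 0.2, -0.2]
width: 0.992
```

```bash
python3 go.py .508 .383 .12 1.1815
python3 - <<'E'
from h import *
cv2.imwrite("pics/w1.png",arm.get_image("wrist"))
E
```

```text
t 1.275 pos [0.5116 0.38   0.1543] ang 1.1746 F [-0.63  0.16 -0.17] T [-0.03  0.04  0.04] w 0.9924457187260807
shift cm tool-now [0.15 3.43 0.44] in target axes [0.14 3.43 0.44] rotvec [-0.0006 -0.0069 -0.0027]
```

View pics/w1.png

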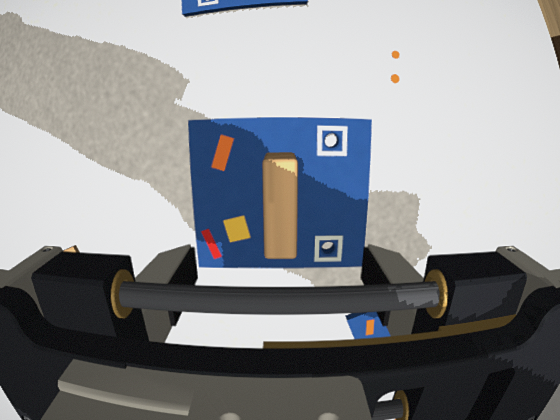

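```bash
cat >> h.py <<'E'
W=arm.camera_params("wrist")
def wproj(X,pos,rot):
    T=np.asarray(W["tool_from_camera"]);R=Ro.from_rotvec(rot).as_matrix()
    t=(np.asarray(X)-pos)@R; c=(t-T[:3,3])@T[:3,:3]
    th=np.arctan2(np.hypot(c[:,0],c[:,1]),c[:,2]);ph=np.arctan2(c[:,1],c[:,0]);K=W["K"]
    return np.c_[K[0,2]+K[0,0]*th*np.cos(ph),K[1,2]+K[1,1]*th*np.sin(ph)]
def wfit(l,x0,pos,rot):
    X=np.array([a for a,b in l],float);uv=np.array([b for a,b in l],float)
    f=lambda p:(wproj(place(p,X),pos,rot)-uv).ravel()
    r=least_squares(f,x0,loss="soft_l1");e=f(r.x).reshape(-1,2)
    print("wrist pose",r.x.round(4),"res",e.round(1).tolist());return r.x
E
python3 - <<'E'
from h import *
o=arm.observe()
wfit([((-50,45,14),(332,140)),((50,45,14),(328,247)),((-70,80,14),(371,118.5)),((-70,-80,14),(189,120.5)),((70,-80,14),(198,268)),((-40,13,59.5),(297,158)),((-40,-13,59.5),(264,158)),((40,-13,59.5),(265,258)),((40,13,59.5),(298,259))],[.508,.383,-.389],o["position"],o["ee_rot"])
E
```

```text
wrist pose [ 0.5045  0.3839 -0.3836] res [[0.2, -0.3], [1.0, 0.9], [0.9, -0.6], [-1.5, -0.7], [1.0, -0.7], [1.0, -0.2], [-2.1, 0.2], [-0.5, 1.8], [-0.6, 0.5]]
```

```bash
python3 go.py .507 .3835 .037 1.185
```

```text
t 1.325 pos [0.5106 0.3806 0.1529] ang 1.1757 F [-0.12 -0.74 -1.47] T [-0.05 -0.04  0.04] w 0.9865817240905355
shift cm tool-now [ 0.17 11.59  0.43] in target axes [ 0.13 11.59  0.45] rotvec [-0.0018 -0.0093 -0.0038]
```

>>> {"name": "move_arm", "arguments": {
  "series": [
    {"x":0.1,"y":3,"z":0.4,"rx":0,"ry":-0.009,"rz":-0.003},
    {"x":0,"y":3,"z":0,"rx":0,"ry":0,"rz":0},
    {"x":0,"y":2.5,"z":0,"rx":0,"ry":0,"rz":0}
  ]
}}

```text
clock: 1.7
position: [0.5047, 0.3878, 0.0675]
ee_rot: [-1.361, -0.924, 0.922]
force: [0.4, -0.8, 0.2]
width: 0.991
```

```bash
python3 go.py .507 .3835 .037 1.185
```

```text
t 1.7 pos [0.5047 0.3878 0.0675] ang 1.1888 F [ 0.39 -0.76  0.24] T [-0.04  0.    0.04] w 0.9906395017862782
shift cm tool-now [-0.32  3.05 -0.38] in target axes [-0.31  3.05 -0.38] rotvec [-0.0033  0.0038  0.0037]
```

>>> {"name": "move_arm", "arguments": {
  "series": [
    {"x":-0.3,"y":1.6,"z":-0.4,"rx":0,"ry":0,"rz":0},
    {"x":0,"y":1.2,"z":0,"rx":0,"ry":0,"rz":0}
  ]
}}

```text
clock: 1.95
position: [0.5048, 0.3852, 0.0377]
ee_rot: [-1.359, -0.924, 0.926]
force: [0.1, 0.3, 1.8]
width: 0.991
```

```bash
python3 go.py .507 .3835 .037 1.185
```

```text
t 1.95 pos [0.5048 0.3852 0.0377] ang 1.192 F [0.05 0.3  1.82] T [-0.04 -0.04 -0.03] w 0.9907833875930292
shift cm tool-now [-0.08  0.06 -0.27] in target axes [-0.08  0.07 -0.27] rotvec [-0.0054  0.007   0.0028]
```

>>> {"name": "move_arm", "arguments": {
  "series": [
    {"x":0,"y":0,"z":0,"rx":0,"ry":0,"rz":0}
  ]
}}

```text
clock: 2.08
position: [0.5041, 0.3854, 0.037]
ee_rot: [-1.358, -0.924, 0.927]
force: [-0.6, 0.3, 0.1]
width: 0.99
```

```bash
python3 go.py .507 .3835 .037 1.185
```

```text
t 2.075 pos [0.5041 0.3854 0.037 ] ang 1.1926 F [-0.58  0.33  0.15] T [ 0.03 -0.02 -0.02] w 0.9899460875878957
shift cm tool-now [-0.07  0.   -0.35] in target axes [-0.07  0.   -0.35] rotvec [-0.0063  0.0076  0.0019]
```

>>> {"name": "move_arm", "arguments": {
  "series": [
    {"x":-0.05,"y":0,"z":-0.3,"rx":-0.005,"ry":0.007,"rz":0},
    {"x":0,"y":0,"z":0,"rx":0,"ry":0,"rz":0}
  ]
}}

```text
clock: 2.33
position: [0.5076, 0.3845, 0.0385]
ee_rot: [-1.365, -0.923, 0.917]
force: [-0.5, -1.0, -0.6]
width: 0.991
```

>>> {"name": "move_arm", "arguments": {
  "series": [
    {"x":0,"y":0,"z":0,"rx":0,"ry":0,"rz":0},
    {"x":0,"y":0,"z":0,"rx":0,"ry":0,"rz":0},
    {"x":0,"y":0,"z":0,"rx":0,"ry":0,"rz":0},
    {"x":0,"y":0,"z":0,"rx":0,"ry":0,"rz":0},
    {"x":0,"y":0,"z":0,"rx":0,"ry":0,"rz":0},
    {"x":0,"y":0,"z":0,"rx":0,"ry":0,"rz":0}
  ],
  "jaw": 1.5,
  "newtons": 35
}}

```text
clock: 3.08
position: [0.5082, 0.3849, 0.0397]
ee_rot: [-1.365, -0.924, 0.916]
force: [-0.6, -0.0, -0.1]
width: 0.388
```

```bash
python3 go.py .507 .3835 .037 1.185
```

```text
t 3.075 pos [0.5082 0.3849 0.0397] ang 1.1848 F [-0.56 -0.01 -0.14] T [ 0.   -0.02 -0.01] w 0.387619260750887
shift cm tool-now [-0.18  0.27  0.06] in target axes [-0.18  0.27  0.06] rotvec [ 0.0009 -0.0002  0.0057]
```

>>> {"name": "move_arm", "arguments": {
  "series": [
    {"x":0,"y":0.1,"z":0,"rx":0,"ry":0,"rz":0},
    {"x":0,"y":0,"z":0,"rx":0,"ry":0,"rz":0},
    {"x":0,"y":0,"z":0,"rx":0,"ry":0,"rz":0},
    {"x":0,"y":0,"z":0,"rx":0,"ry":0,"rz":0}
  ]
}}

```text
clock: 3.58
position: [0.5078, 0.3837, 0.0387]
ee_rot: [-1.366, -0.922, 0.917]
force: [0.4, 0.1, 1.7]
width: 0.278
```

```bash
python3 go.py .507 .3835 .037 1.185
```

```text
t 3.575 pos [0.5078 0.3837 0.0387] ang 1.1843 F [0.4  0.1  1.68] T [-0.56  0.22 -0.12] w 0.2782903649125677
shift cm tool-now [-0.05  0.17  0.07] in target axes [-0.05  0.17  0.07] rotvec [ 0.0005 -0.0007  0.0033]
```

>>> {"name": "move_arm", "arguments": {
  "series": [
    {"x":0,"y":-2,"z":0,"rx":0,"ry":0,"rz":0},
    {"x":0,"y":-3,"z":0,"rx":0,"ry":0,"rz":0},
    {"x":0,"y":-3,"z":0,"rx":0,"ry":0,"rz":0},
    {"x":0,"y":-2,"z":0,"rx":0,"ry":0,"rz":0}
  ]
}}

```text
clock: 4.08
position: [0.5051, 0.3817, 0.1408]
ee_rot: [-1.367, -0.916, 0.924]
force: [0.4, 0.6, -6.5]
width: 0.282
```

```bash
python3 go.py .5517 .0442 .13 1.528
python3 - <<'E'
from h import *
o=arm.observe();print(o["position"])
cv2.imwrite("pics/w2.png",arm.get_image("wrist"))
E
```

```text
t 4.075 pos [0.5051 0.3817 0.1408] ang 1.1847 F [ 0.39  0.65 -6.53] T [ 0.04 -0.04  0.03] w 0.28242854227105374
shift cm tool-now [-29.51   1.12 -17.02] in target axes [-33.52   1.08  -6.1 ] rotvec [-0.0037 -0.3433 -0.0027]
[0.50514355 0.38166512 0.14075156]
```

View pics/w2.png

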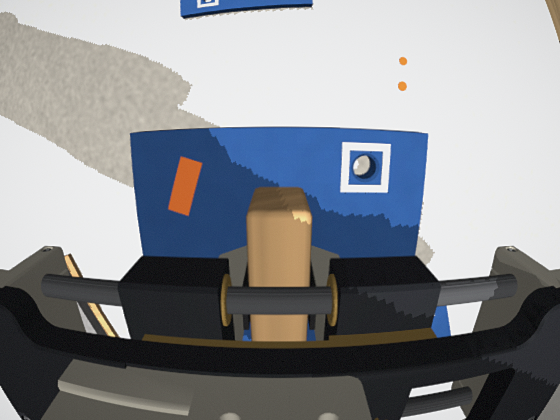

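Run:
```python
from h import *
X=np.array([(-70,-80,14),(-70,80,14),(-50,45,14)],float)/1000
uv=np.array([(131,132.5),(428,133),(365,167)],float)
def f(p):
    dx,dz,yaw=p
    c,s=np.cos(yaw),np.sin(yaw)
    x=c*X[:,0]-s*X[:,1]+dx;y=s*X[:,0]+c*X[:,1]
    T=np.c_[y,-(X[:,2]-.037)+dz,-x]
    return (wproj(T,np.zeros(3),np.zeros(3))-uv).ravel()
r=least_squares(f,[0,0,0]);print(r.x,f(r.x).round(1))
```

```text
[-0.0014729   0.00229578 -0.00116074] [-0.1 -0.1 -0.3 -0.   0.2  0.2]
```

>>> {"name": "move_arm", "arguments": {
  "series": [
    {"x":0,"y":0,"z":0,"rx":0,"ry":-0.17,"rz":0},
    {"x":0,"y":0,"z":0,"rx":0,"ry":-0.17,"rz":0},
    {"x":-4,"y":0,"z":-0.8,"rx":0,"ry":0,"rz":0},
    {"x":-5.5,"y":0.1,"z":-1,"rx":0,"ry":0,"rz":0},
    {"x":-5.5,"y":0.1,"z":-1,"rx":0,"ry":0,"rz":0},
    {"x":-5.5,"y":0.1,"z":-1,"rx":0,"ry":0,"rz":0},
    {"x":-5,"y":0.1,"z":-1,"rx":0,"ry":0,"rz":0},
    {"x":-3,"y":0,"z":-0.5,"rx":0,"ry":0,"rz":0}
  ]
}}

```text
clock: 5.12
position: [0.5477, 0.0905, 0.1395]
ee_rot: [-1.219, -1.188, 1.189]
force: [0.1, 0.7, -6.0]
width: 0.282
```

```bash
python3 go.py .5532 .0441 .12 1.528
```

```text
t 5.125 pos [0.5477 0.0905 0.1395] ang 1.543 F [ 0.05  0.72 -6.02] T [ 0.11 -0.06 -0.  ] w 0.2821060765933091
shift cm tool-now [-4.63  1.94 -0.68] in target axes [-4.62  1.95 -0.74] rotvec [-0.0028  0.015   0.002 ]
```

>>> {"name": "move_arm", "arguments": {
  "series": [
    {"x":-2.3,"y":0.5,"z":-0.4,"rx":0,"ry":0.015,"rz":0},
    {"x":-2.1,"y":0.5,"z":-0.3,"rx":0,"ry":0,"rz":0},
    {"x":0,"y":0.5,"z":0,"rx":0,"ry":0,"rz":0}
  ]
}}

```text
clock: 5.5
position: [0.5527, 0.0401, 0.1246]
ee_rot: [-1.23, -1.17, 1.174]
force: [0.4, -0.4, -6.8]
width: 0.28
```

```bash
python3 go.py .5532 .0441 .12 1.528;python3 - <<'E'
from h import *
o=arm.observe();print(o["position"],o["ee_rot"])
w=arm.get_image("wrist");s=arm.get_image("scene");d=arm.get_image("side")
cv2.imwrite("pics/w3.png",w);cv2.imwrite("pics/s3.png",s);cv2.imwrite("pics/d3.png",d)
print(arm.observe()["position"])
cv2.imwrite("pics/s3c.png",cv2.resize(s[170:260,210:330],None,fx=6,fy=6,interpolation=2))
cv2.imwrite("pics/d3c.png",cv2.resize(d[140:240,210:340],None,fx=6,fy=6,interpolation=2))
E
```

```text
t 5.5 pos [0.5527 0.0401 0.1246] ang 1.521 F [ 0.45 -0.4  -6.75] T [ 0.06 -0.01 -0.01] w 0.2796041204258261
shift cm tool-now [ 0.4   0.46 -0.03] in target axes [ 0.4   0.46 -0.03] rotvec [-0.0029 -0.007   0.0001]
[0.55271572 0.04013306 0.12455629] [-1.23010834 -1.17045314  1.17369212]
[0.5524441  0.04363017 0.1244251 ]
```

View pics/w3.png

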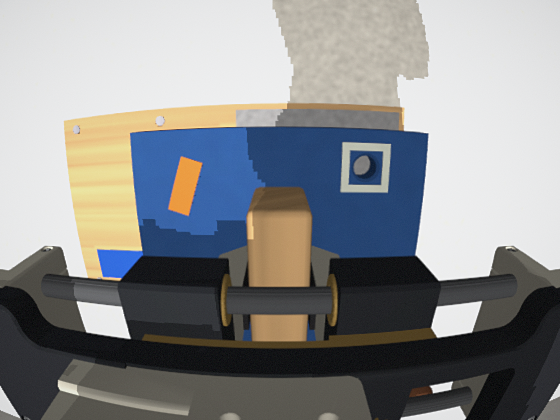

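View pics/s3c.png

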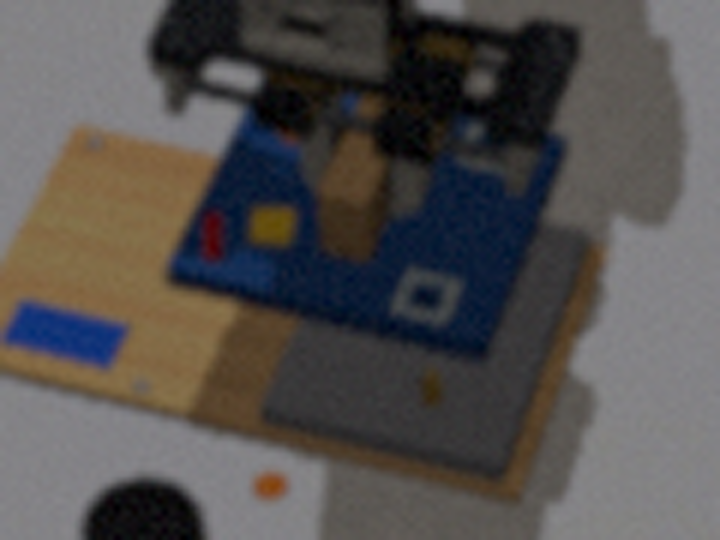

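View pics/d3c.png

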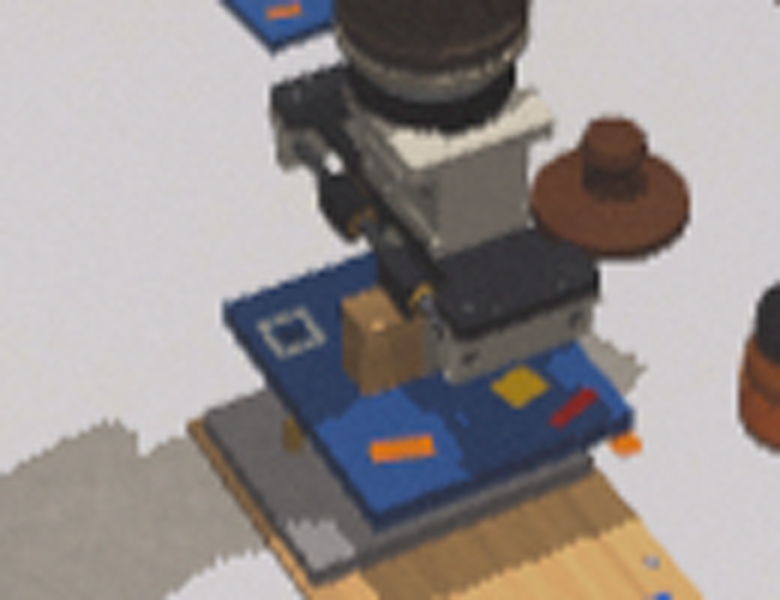

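Run:
```python
from h import *
s=cv2.imread("pics/w3.png")
cv2.imwrite("pics/w3c.png",cv2.resize(s[95:145,50:440],None,fx=2,fy=2,interpolation=2))
pos=np.array([0.55271572,0.04013306,0.12455629]);rot=np.array([-1.23010834,-1.17045314,1.17369212])
l=[((-85,-200,6),(64.5,121.5)),((-85,100,6),(403,107)),((-80,90,20),(401,112)),((-80,-35,20),(237,110))]
wfit(l,[.55,.044,-.043],pos,rot)
X=np.array([a for a,b in l],float)
print(wproj(place([.5517,.0442,-.0429],X),pos,rot).round(1))
```

```text
wrist pose [ 0.5503  0.0449 -0.0365] res [[0.0, -0.0], [2.2, -0.2], [-1.0, 0.1], [-0.1, 0.1]]
[[ 64.5 121.7]
 [405.  109.3]
 [399.7 114.6]
 [236.7 111.7]]
```

View pics/w3c.png

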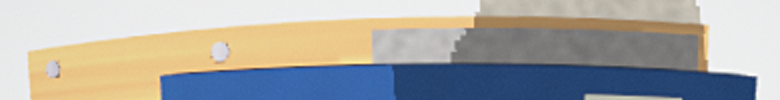

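Run:
```python
from h import *
fit([("scene",(210,170,6),[((50,45,14),(428,297)),((70,80,14),(490,348)),((70,-80,14),(172,270)),((-70,80,14),(567,145))]),
("side",(210,140,6),[((-70,80,14),(225,303)),((-70,-80,14),(380,520)),((70,-80,14),(632,410)),((-50,45,14),(291,332))])],[.55,.044,-.04],z=85.2)
```

```text
pose [ 0.5531  0.0439 -0.0424]
scene rms 0.52 mean [-0.19 -0.12] [[0.2, 0.4], [-0.3, 0.0], [-0.8, 0.1], [0.3, -1.0]]
  alone [ 0.5531  0.0446 -0.0461]
side rms 0.53 mean [-0.09 -0.26] [[-0.3, 0.2], [-0.5, -1.2], [0.4, -0.3], [0.1, 0.3]]
  alone [ 0.5527  0.0427 -0.0449]
```

```bash
python3 go.py .5515 .0442 .09 1.530
```

```text
t 5.65 pos [0.5524 0.0436 0.1244] ang 1.5254 F [-0.37  0.67 -5.58] T [ 0.03 -0.02  0.02] w 0.2826056396767765
shift cm tool-now [0.05 3.44 0.08] in target axes [0.05 3.44 0.1 ] rotvec [-0.0036 -0.0046  0.0018]
```

>>> {"name": "move_arm", "arguments": {
  "series": [
    {"x":0.05,"y":1.2,"z":0.1,"rx":-0.003,"ry":-0.004,"rz":0.002},
    {"x":0,"y":1.2,"z":0,"rx":0,"ry":0,"rz":0},
    {"x":0,"y":0.9,"z":0,"rx":0,"ry":0,"rz":0},
    {"x":0,"y":0,"z":0,"rx":0,"ry":0,"rz":0}
  ]
}}

```text
clock: 6.15
position: [0.5508, 0.0472, 0.0888]
ee_rot: [-1.225, -1.181, 1.182]
force: [0.1, 0.5, -5.9]
width: 0.283
```

```bash
python3 go.py .5515 .0442 .09 1.530
```

```text
t 6.15 pos [0.5508 0.0472 0.0888] ang 1.5338 F [ 0.12  0.54 -5.91] T [ 0.06 -0.04 -0.02] w 0.2832426793792772
shift cm tool-now [-0.29 -0.12 -0.08] in target axes [-0.29 -0.12 -0.08] rotvec [-0.0011  0.0038  0.0006]
```

>>> {"name": "move_arm", "arguments": {
  "series": [
    {"x":-0.25,"y":0,"z":-0.05,"rx":0,"ry":0.003,"rz":0},
    {"x":0,"y":0,"z":0,"rx":0,"ry":0,"rz":0}
  ]
}}

```text
clock: 6.4
position: [0.5516, 0.0444, 0.089]
ee_rot: [-1.227, -1.179, 1.179]
force: [0.4, 0.9, -5.5]
width: 0.279
```

```bash
python3 go.py .5515 .0442 .09 1.530
python3 - <<'E'
from h import *
s=arm.get_image("scene");d=arm.get_image("side")
cv2.imwrite("pics/s4.png",s);cv2.imwrite("pics/d4.png",d)
print(arm.observe()["position"])
cv2.imwrite("pics/s4c.png",cv2.resize(s[180:260,220:320],None,fx=8,fy=8,interpolation=2)[:600])
cv2.imwrite("pics/d4c.png",cv2.resize(d[165:240,225:325],None,fx=8,fy=8,interpolation=2))
E
python3 go.py .5515 .0442 .09 1.530
```

```text
t 6.4 pos [0.5516 0.0444 0.089 ] ang 1.5305 F [ 0.44  0.85 -5.48] T [-0.01 -0.02  0.02] w 0.2792258982332834
shift cm tool-now [-0.02 -0.1   0.01] in target axes [-0.02 -0.1   0.01] rotvec [-0.0008  0.0005  0.0005]
[0.5516051  0.04471021 0.08908091]
t 6.5 pos [0.5516 0.0447 0.0891] ang 1.5308 F [-0.65 -0.53 -6.64] T [ 0.    0.   -0.01] w 0.28299497376210386
shift cm tool-now [-0.05 -0.09  0.01] in target axes [-0.05 -0.09  0.01] rotvec [-0.0006  0.0008  0.0008]
```

View pics/s4c.png

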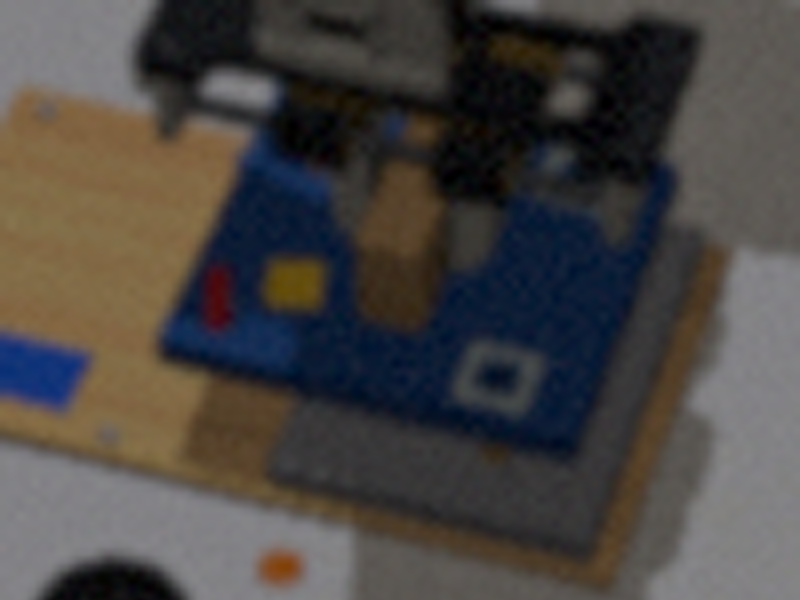

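View pics/d4c.png

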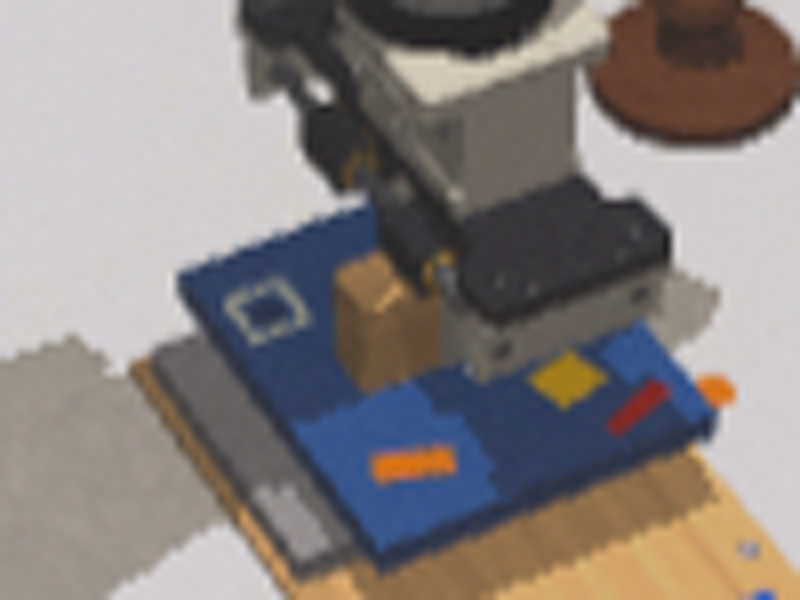

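Run:
```python
from h import *
fit([("scene",(220,180,8),[((50,45,14),(500,376)),((70,80,14),(577,448)),((70,-80,14),(162,347)),((-70,80,14),(672,170))]),
("side",(225,165,8),[((-70,80,14),(180,272)),((-70,-80,14),(380,555)),((70,-80,14),(715,410)),((-50,45,14),(267,310))])],[.55,.044,-.04],z=49.8)
fit([("scene",(220,180,8),[((80,90,20),(590,552)),((80,-35,20),(272,476)),((-80,90,20),(700,232)),((85,100,6),(607,588))]),
("side",(225,165,8),[((-80,90,20),(155,352)),((-80,-35,20),(303,572))])],[.55,.044,-.04])
```

```text
pose [ 0.5523  0.0456 -0.0348]
scene rms 0.53 mean [-0.02 -0.05] [[-0.1, 0.7], [-0.0, -0.3], [-0.8, -0.2], [0.9, -0.3]]
  alone [ 0.5527  0.0454 -0.0244]
side rms 0.32 mean [-0.01 -0.1 ] [[-0.4, 0.2], [0.2, -0.7], [0.2, -0.1], [-0.0, 0.3]]
  alone [ 0.5521  0.045  -0.0432]
pose [ 0.554   0.0436 -0.0271]
scene rms 0.51 mean [-0.16 -0.25] [[-0.1, -0.4], [-1.1, -0.6], [-0.0, -0.1], [0.6, 0.1]]
  alone [ 0.5549  0.0442 -0.0254]
side rms 0.75 mean [ 0.13 -0.77] [[-0.3, -0.2], [0.6, -1.3]]
  alone [ 0.5512  0.0387 -0.0573]
```

>>> {"name": "move_arm", "arguments": {
  "series": [
    {"x":-0.05,"y":0.6,"z":0.03,"rx":0,"ry":0,"rz":0},
    {"x":0,"y":0.5,"z":0,"rx":0,"ry":0,"rz":0},
    {"x":0,"y":0.3,"z":0,"rx":0,"ry":0,"rz":0}
  ]
}}

```text
clock: 6.88
position: [0.5516, 0.0442, 0.0746]
ee_rot: [-1.227, -1.18, 1.179]
force: [0.0, -0.1, -6.0]
width: 0.281
```

```bash
python3 go.py .5515 .0442 .06 1.530
```

```text
t 6.875 pos [0.5516 0.0442 0.0746] ang 1.5307 F [ 0.03 -0.13 -6.05] T [ 0.05 -0.04  0.04] w 0.28095098163009347
shift cm tool-now [-0.    1.46  0.01] in target axes [-0.    1.46  0.01] rotvec [0.0004 0.0007 0.0011]
```

>>> {"name": "move_arm", "arguments": {
  "series": [
    {"x":0,"y":0.4,"z":0,"rx":0,"ry":0,"rz":0},
    {"x":0,"y":0.3,"z":0,"rx":0,"ry":0,"rz":0}
  ]
}}

```text
clock: 7.12
position: [0.5515, 0.0443, 0.067]
ee_rot: [-1.227, -1.18, 1.179]
force: [0.5, -0.0, -5.9]
width: 0.28
```

```bash
python3 go.py .5515 .0442 .06 1.530
```

```text
t 7.125 pos [0.5515 0.0443 0.067 ] ang 1.5309 F [ 0.55 -0.03 -5.94] T [0.03 0.06 0.01] w 0.27972519110785404
shift cm tool-now [-0.01  0.7  -0.  ] in target axes [-0.01  0.7  -0.  ] rotvec [0.0001 0.0009 0.001 ]
```

>>> {"name": "move_arm", "arguments": {
  "series": [
    {"x":0,"y":0.3,"z":0,"rx":0,"ry":0,"rz":0},
    {"x":0,"y":0.2,"z":0,"rx":0,"ry":0,"rz":0}
  ]
}}

```text
clock: 7.38
position: [0.5515, 0.0443, 0.0615]
ee_rot: [-1.227, -1.18, 1.179]
force: [1.0, -0.6, -6.6]
width: 0.287
```

>>> {"name": "move_arm", "arguments": {
  "series": [
    {"x":0,"y":0.1,"z":0,"rx":0,"ry":0,"rz":0},
    {"x":0,"y":0.1,"z":0,"rx":0,"ry":0,"rz":0}
  ]
}}

```text
clock: 7.62
position: [0.5515, 0.0443, 0.0594]
ee_rot: [-1.227, -1.18, 1.179]
force: [-0.1, -0.2, -6.0]
width: 0.281
```

```bash
python3 go.py .5515 .0442 .06 1.530
```

```text
t 7.625 pos [0.5515 0.0443 0.0594] ang 1.5309 F [-0.11 -0.17 -6.01] T [ 0.07 -0.01 -0.04] w 0.28085422024957446
shift cm tool-now [-0.01 -0.06  0.  ] in target axes [-0.01 -0.06  0.  ] rotvec [0.0001 0.0009 0.001 ]
```

Very clean, continue until contact shows.

>>> {"name": "move_arm", "arguments": {
  "series": [
    {"x":0,"y":0.1,"z":0,"rx":0,"ry":0,"rz":0}
  ]
}}

```text
clock: 7.75
position: [0.5516, 0.0443, 0.0586]
ee_rot: [-1.227, -1.18, 1.179]
force: [-4.1, -0.6, 9.1]
width: 0.282
```

>>> {"name": "move_arm", "arguments": {
  "series": [
    {"x":0,"y":0.1,"z":0,"rx":0,"ry":0,"rz":0}
  ]
}}

```text
clock: 7.88
position: [0.5516, 0.0443, 0.0586]
ee_rot: [-1.227, -1.181, 1.179]
force: [-6.9, -0.9, 16.1]
width: 0.286
```

>>> {"name": "move_arm", "arguments": {
  "series": [
    {"x":0,"y":0,"z":0,"rx":0,"ry":0,"rz":0},
    {"x":0,"y":0,"z":0,"rx":0,"ry":0,"rz":0},
    {"x":0,"y":0,"z":0,"rx":0,"ry":0,"rz":0},
    {"x":0,"y":0,"z":0,"rx":0,"ry":0,"rz":0}
  ],
  "jaw": 6
}}

```text
clock: 8.38
position: [0.5536, 0.0446, 0.0602]
ee_rot: [-1.23, -1.184, 1.176]
force: [0.3, -0.0, -0.5]
width: 0.639
```

```bash
python3 go.py .5515 .0442 .06 1.530
```

```text
t 8.375 pos [0.5536 0.0446 0.0602] ang 1.5307 F [ 0.32 -0.03 -0.47] T [-0.    0.04  0.01] w 0.6391663817477754
shift cm tool-now [-0.05  0.02  0.21] in target axes [-0.05  0.02  0.21] rotvec [0.0048 0.0007 0.0022]
```

>>> {"name": "move_arm", "arguments": {
  "series": [
    {"x":0,"y":-2,"z":0.2,"rx":0,"ry":0,"rz":0},
    {"x":0,"y":-4,"z":0,"rx":0,"ry":0,"rz":0},
    {"x":0,"y":-4,"z":0,"rx":0,"ry":0,"rz":0}
  ]
}}

```text
clock: 8.75
position: [0.549, 0.0442, 0.1595]
ee_rot: [-1.226, -1.179, 1.18]
force: [0.7, -0.0, -0.2]
width: 0.653
```

```bash
python3 go.py .5235 -.3876 .17 2.666
python3 - <<'E'
from h import *
print(arm.observe()["joints"].round(2))
s=arm.get_image("scene");d=arm.get_image("side")
cv2.imwrite("pics/s5c.png",cv2.resize(s[170:260,200:320],None,fx=6,fy=6,interpolation=2)[:600])
cv2.imwrite("pics/d5c.png",cv2.resize(d[165:265,225:345],None,fx=6,fy=6,interpolation=2))
E
```

```text
t 8.75 pos [0.549  0.0442 0.1595] ang 1.5309 F [ 0.74 -0.01 -0.2 ] T [-0.02 -0.09  0.05] w 0.652594471900076
shift cm tool-now [-43.25  -1.07   0.83] in target axes [-17.5   -1.05  39.56] rotvec [-0.0014 -1.1351  0.0017]
[-0.23  0.4   0.07  1.86 -0.04  0.88  1.39]
```

View pics/s5c.png

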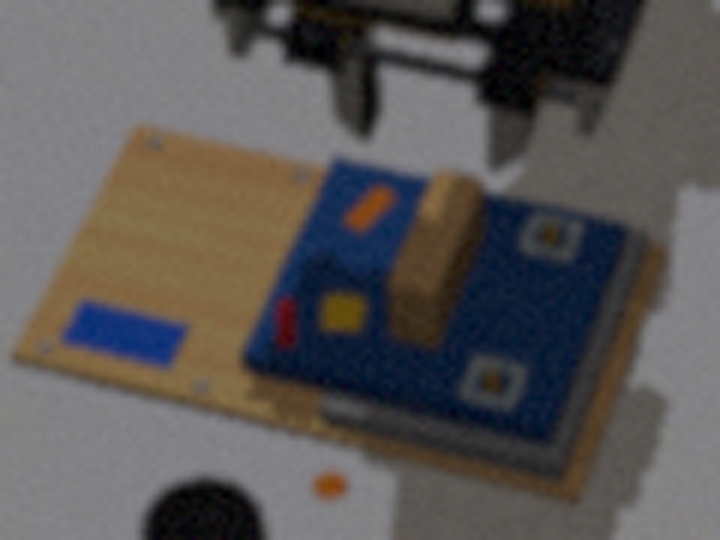

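View pics/d5c.png

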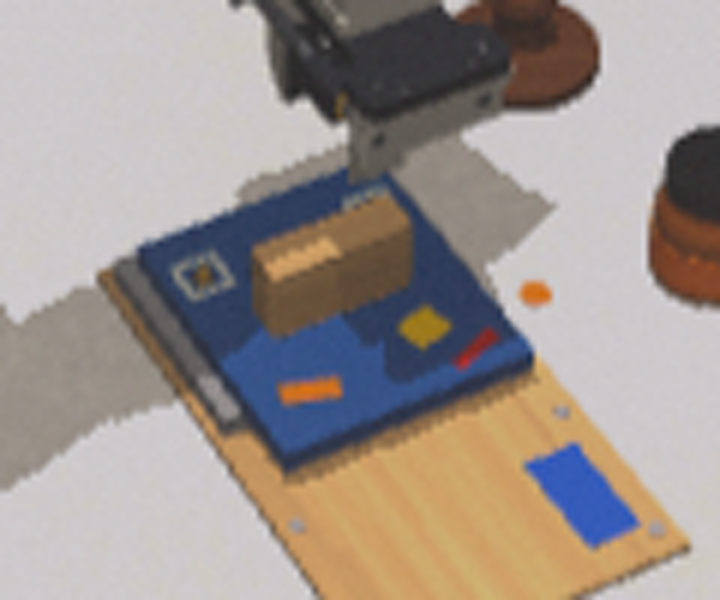

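Run:
```python
import numpy as np
a=1.531;p=np.array([.549,.0442,.1595]);g=np.array([.5235,-.3876,.17])
N=11
for i in range(N):
    st=(g-p)/N; x=np.array([np.cos(a),np.sin(a),0]);z=np.array([-np.sin(a),np.cos(a),0])
    print(i,(100*st@x).round(1),(-100*st[2]).round(1),(100*st@z).round(1));a-=2.006/N
```

```text
0 -3.9 -0.1 0.1
1 -3.9 -0.1 -0.6
2 -3.7 -0.1 -1.3
3 -3.4 -0.1 -2.0
4 -3.0 -0.1 -2.6
5 -2.5 -0.1 -3.1
6 -1.9 -0.1 -3.5
7 -1.2 -0.1 -3.7
8 -0.5 -0.1 -3.9
9 0.2 -0.1 -3.9
10 0.9 -0.1 -3.8
```

>>> {"name": "move_arm", "arguments": {
  "series": [
    {"x":-3.9,"y":-0.1,"z":0.1,"rx":0,"ry":0.182,"rz":0},
    {"x":-3.9,"y":-0.1,"z":-0.6,"rx":0,"ry":0.182,"rz":0},
    {"x":-3.7,"y":-0.1,"z":-1.3,"rx":0,"ry":0.182,"rz":0},
    {"x":-3.4,"y":-0.1,"z":-2.0,"rx":0,"ry":0.182,"rz":0},
    {"x":-3.0,"y":-0.1,"z":-2.6,"rx":0,"ry":0.182,"rz":0},
    {"x":-2.5,"y":-0.1,"z":-3.1,"rx":0,"ry":0.182,"rz":0},
    {"x":-1.9,"y":-0.1,"z":-3.5,"rx":0,"ry":0.182,"rz":0},
    {"x":-1.2,"y":-0.1,"z":-3.7,"rx":0,"ry":0.182,"rz":0},
    {"x":-0.5,"y":-0.1,"z":-3.9,"rx":0,"ry":0.182,"rz":0},
    {"x":0.2,"y":-0.1,"z":-3.9,"rx":0,"ry":0.182,"rz":0},
    {"x":0.9,"y":-0.1,"z":-3.8,"rx":0,"ry":0.182,"rz":0}
  ],
  "jaw": 8
}}

```text
clock: 10.22
position: [0.5147, -0.3947, 0.1668]
ee_rot: [-1.526, 0.409, -0.412]
force: [0.3, -0.0, -0.4]
width: 0.872
```

```bash
python3 go.py .5235 -.3876 .15 -.4755
```

```text
t 10.225 pos [ 0.5147 -0.3947  0.1668] ang -0.5238 F [ 0.27 -0.02 -0.44] T [-0.14  0.03  0.03] w 0.8723568284575179
shift cm tool-now [0.41 1.69 1.05] in target axes [0.46 1.68 1.04] rotvec [-0.0054 -0.0483  0.0007]
```

>>> {"name": "move_arm", "arguments": {
  "series": [
    {"x":0.4,"y":1,"z":1,"rx":0,"ry":-0.048,"rz":0},
    {"x":0,"y":0.5,"z":0,"rx":0,"ry":0,"rz":0},
    {"x":0,"y":0,"z":0,"rx":0,"ry":0,"rz":0}
  ]
}}

```text
clock: 10.6
position: [0.5213, -0.3904, 0.1494]
ee_rot: [-1.535, 0.376, -0.375]
force: [1.2, 0.7, 0.0]
width: 0.869
```

```bash
python3 go.py .5235 -.3876 .15 -.4755;  python3 - <<'E'
from h import *
o=arm.observe();print(o["position"].tolist(),o["ee_rot"].tolist())
w=arm.get_image("wrist")
cv2.imwrite("pics/w6.png",w)
E
```

```text
t 10.6 pos [ 0.5213 -0.3904  0.1494] ang -0.4792 F [1.17 0.73 0.04] T [-0.12  0.09  0.03] w 0.8685671496857454
shift cm tool-now [ 0.07 -0.06  0.35] in target axes [ 0.07 -0.06  0.35] rotvec [-0.0026 -0.0037 -0.0013]
[0.5213118102846532, -0.3903940700061998, 0.14939431132624797] [-1.5350876450887585, 0.3760850745806251, -0.37500696782497445]
```

View pics/w6.png

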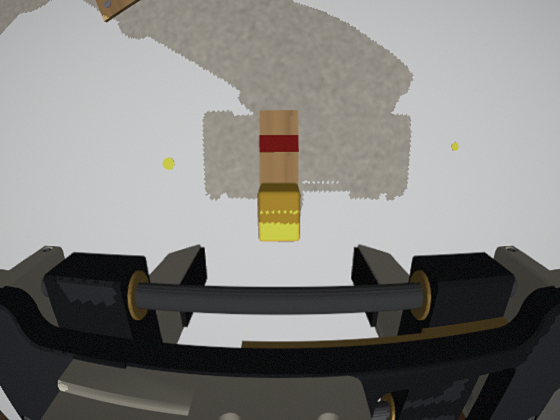

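Run:
```python
from h import *
pos=np.array([0.5213118102846532, -0.3903940700061998, 0.14939431132624797]);rot=np.array([-1.5350876450887585, 0.3760850745806251, -0.37500696782497445])
wfit([((-16,-20,58),(258,241)),((16,-20,58),(300,241)),((-16,80,12),(259.5,110)),((16,80,12),(298.5,110))],[.5235,-.3876,-.4755],pos,rot)
print(arm.observe()["joints"].round(2))
```

```text
wrist pose [ 0.5228 -0.3879 -0.4787] res [[0.1, 0.7], [-0.1, 0.7], [0.4, -0.8], [-0.4, -0.8]]
[ 0.17  0.62  0.61  1.65 -0.41  1.01  0.45]
```

```bash
python3 go.py .523 -.3878 .034 -.478
```

```text
t 10.65 pos [ 0.5217 -0.39    0.1495] ang -0.4786 F [0.65 0.14 0.42] T [-0.07  0.08 -0.02] w 0.8717604627444986
shift cm tool-now [ 0.03 11.56  0.22] in target axes [ 0.02 11.55  0.25] rotvec [-0.0031 -0.0006 -0.0012]
```

>>> {"name": "move_arm", "arguments": {
  "series": [
    {"x":0.05,"y":3,"z":0.3,"rx":-0.002,"ry":0,"rz":0},
    {"x":0,"y":3,"z":0,"rx":0,"ry":0,"rz":0},
    {"x":0,"y":2.5,"z":0,"rx":0,"ry":0,"rz":0}
  ],
  "jaw": 6.5
}}

```text
clock: 11.02
position: [0.5262, -0.3866, 0.0658]
ee_rot: [-1.538, 0.368, -0.377]
force: [0.2, 1.0, 0.2]
width: 0.71
```

```bash
python3 go.py .523 -.3878 .034 -.478
```

```text
t 11.025 pos [ 0.5262 -0.3866  0.0658] ang -0.4752 F [0.17 1.03 0.18] T [-0.12  0.12 -0.01] w 0.7096442945373227
shift cm tool-now [-0.25  3.18 -0.26] in target axes [-0.23  3.18 -0.26] rotvec [-0.002   0.0028  0.0051]
```

>>> {"name": "move_arm", "arguments": {
  "series": [
    {"x":-0.2,"y":1.5,"z":-0.2,"rx":0,"ry":0,"rz":0.004},
    {"x":0,"y":1.2,"z":0,"rx":0,"ry":0,"rz":0},
    {"x":0,"y":0.2,"z":0,"rx":0,"ry":0,"rz":0}
  ]
}}

```text
clock: 11.4
position: [0.5236, -0.3861, 0.0353]
ee_rot: [-1.536, 0.371, -0.372]
force: [0.7, 0.4, -0.4]
width: 0.704
```

```bash
python3 go.py .523 -.3878 .034 -.478
```

```text
t 11.4 pos [ 0.5236 -0.3861  0.0353] ang -0.4736 F [ 0.66  0.41 -0.37] T [-0.15  0.09 -0.02] w 0.7044684590189108
shift cm tool-now [ 0.03  0.13 -0.18] in target axes [ 0.03  0.13 -0.18] rotvec [-0.0027  0.0044 -0.0003]
```

>>> {"name": "move_arm", "arguments": {
  "series": [
    {"x":0,"y":0.1,"z":-0.15,"rx":-0.003,"ry":0.004,"rz":0},
    {"x":0,"y":0,"z":0,"rx":0,"ry":0,"rz":0},
    {"x":0,"y":0,"z":0,"rx":0,"ry":0,"rz":0},
    {"x":0,"y":0,"z":0,"rx":0,"ry":0,"rz":0},
    {"x":0,"y":0,"z":0,"rx":0,"ry":0,"rz":0},
    {"x":0,"y":0,"z":0,"rx":0,"ry":0,"rz":0},
    {"x":0,"y":0,"z":0,"rx":0,"ry":0,"rz":0}
  ],
  "jaw": 2,
  "newtons": 35
}}

```text
clock: 12.28
position: [0.5237, -0.3883, 0.0362]
ee_rot: [-1.539, 0.373, -0.377]
force: [-0.6, -0.7, -1.2]
width: 0.349
```

```bash
python3 go.py .523 -.3878 .034 -.478
```

```text
t 12.275 pos [ 0.5237 -0.3883  0.0362] ang -0.4779 F [-0.61 -0.69 -1.19] T [-0.14  0.14  0.01] w 0.3485769820857431
shift cm tool-now [-0.09  0.22  0.01] in target axes [-0.09  0.22  0.01] rotvec [0.0006 0.0001 0.0025]
```

>>> {"name": "move_arm", "arguments": {
  "series": [
    {"x":0,"y":-2,"z":0,"rx":0,"ry":0,"rz":0},
    {"x":0,"y":-2.5,"z":0,"rx":0,"ry":0,"rz":0},
    {"x":0,"y":-1.5,"z":0,"rx":0,"ry":-0.14,"rz":0},
    {"x":0,"y":0,"z":0,"rx":0,"ry":-0.14,"rz":0},
    {"x":0,"y":0,"z":0,"rx":0,"ry":-0.14,"rz":0}
  ]
}}

```text
clock: 12.9
position: [0.5241, -0.3893, 0.1039]
ee_rot: [-1.575, 0.034, -0.04]
force: [0.7, -0.0, -0.5]
width: 0.345
```

```bash
python3 go.py .544 -.1306 .08 -.04
python3 - <<'E'
from h import *
w=arm.get_image("wrist")
cv2.imwrite("pics/w7.png",w)
E
```

```text
t 12.9 pos [ 0.5241 -0.3893  0.1039] ang -0.0467 F [ 0.69 -0.04 -0.46] T [-0.07  0.09  0.02] w 0.3454880899695321
shift cm tool-now [ 0.77  2.28 25.95] in target axes [ 0.95  2.39 25.93] rotvec [ 0.0045 -0.0067  0.004 ]
```

View pics/w7.png

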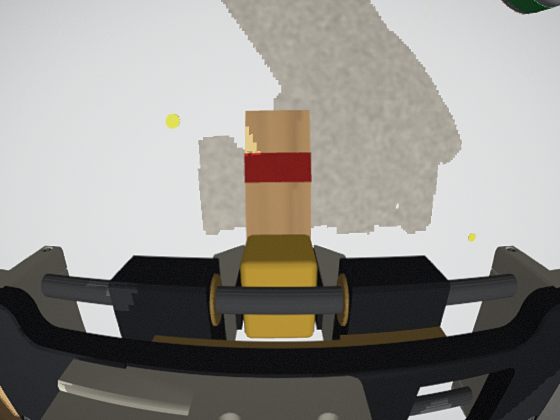

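Run:
```python
from h import *
X=np.array([(-16,80,12),(16,80,12),(-16,59,16.7),(16,59,16.7),(-16,45,19.9),(16,45,19.9)],float)/1000
uv=np.array([(246,110.5),(310,110.5),(245,152.5),(311,152.5),(245,182),(311,182)],float)
for pitch in(False,True):
    def f(p):
        d,h,yaw,dx,pi=p
        if not pitch: pi=0
        c,s=np.cos(yaw),np.sin(yaw)
        x=c*X[:,0]-s*X[:,1]+dx;y=s*X[:,0]+c*X[:,1]+d;z=X[:,2]-.032+pi*X[:,1]
        T=np.c_[x,-z+h,y]
        return (wproj(T,np.zeros(3),np.zeros(3))-uv).ravel()
    r=least_squares(f,[0,0,0,0,0]);print(r.x.round(4),f(r.x).round(1))
```

```text
[-0.0002  0.0038  0.0003 -0.0005  0.    ] [-0.3 -0.3  0.3 -0.3  0.3  0.3 -0.3  0.3  0.3 -0.  -0.3 -0. ]
[-0.0001  0.001   0.0003 -0.0005 -0.0506] [-0.  -0.3  0.  -0.3  0.4  0.2 -0.4  0.2  0.2  0.1 -0.2  0.1]
```

>>> {"name": "move_arm", "arguments": {
  "series": [
    {"x":0.1,"y":0,"z":3,"rx":0.004,"ry":0,"rz":0.004},
    {"x":0.2,"y":0,"z":5.5,"rx":0,"ry":0,"rz":0},
    {"x":0.2,"y":0,"z":5.5,"rx":0,"ry":0,"rz":0},
    {"x":0.2,"y":0.3,"z":5,"rx":0,"ry":0,"rz":0},
    {"x":0.1,"y":0.5,"z":3,"rx":0,"ry":0,"rz":0}
  ]
}}

```text
clock: 13.58
position: [0.5433, -0.1702, 0.1013]
ee_rot: [-1.576, 0.042, -0.053]
force: [1.0, -0.4, -1.9]
width: 0.343
```

```bash
python3 go.py .544 -.1306 .06 -.04
```

```text
t 13.575 pos [ 0.5433 -0.1702  0.1013] ang -0.06 F [ 1.   -0.35 -1.88] T [-0.12  0.08 -0.03] w 0.34331456983947106
shift cm tool-now [-0.2   4.11  3.98] in target axes [-0.09  4.13  3.96] rotvec [ 0.0054 -0.02    0.0072]
```

>>> {"name": "move_arm", "arguments": {
  "series": [
    {"x":-0.1,"y":1.2,"z":2,"rx":0.005,"ry":-0.02,"rz":0.007},
    {"x":0,"y":1.2,"z":1.2,"rx":0,"ry":0,"rz":0},
    {"x":0,"y":1.2,"z":0.5,"rx":0,"ry":0,"rz":0},
    {"x":0,"y":0,"z":0,"rx":0,"ry":0,"rz":0}
  ]
}}

```text
clock: 14.08
position: [0.5446, -0.1318, 0.0638]
ee_rot: [-1.571, 0.032, -0.033]
force: [-0.2, -1.1, -1.1]
width: 0.35
```

```bash
python3 go.py .544 -.1306 .05 -.04
python3 - <<'E'
from h import *
o=arm.observe();print(o["position"].tolist(),o["ee_rot"].tolist())
w=arm.get_image("wrist")
cv2.imwrite("pics/w8.png",w)
E
```

```text
t 14.075 pos [ 0.5446 -0.1318  0.0638] ang -0.0414 F [-0.21 -1.05 -1.06] T [-0.14  0.04  0.01] w 0.34988529616711384
shift cm tool-now [-0.06  1.38  0.12] in target axes [-0.06  1.38  0.12] rotvec [ 0.0007 -0.0014  0.0003]
[0.5445658521191983, -0.13179677956266309, 0.06384025418043977] [-1.5712635317030248, 0.03228525386552382, -0.032755287024607393]
```

View pics/w8.png

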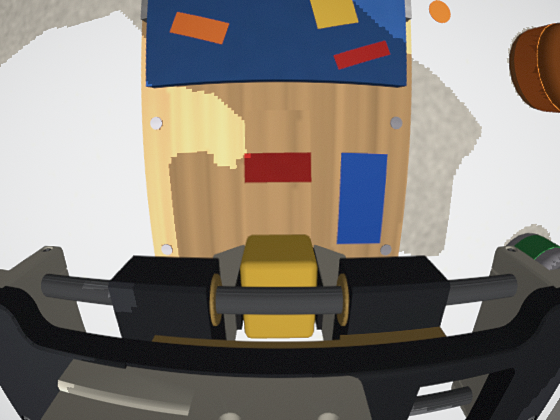

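Run:
```python
import cv2
s=cv2.imread("pics/w8.png")
cv2.imwrite("pics/w8a.png",cv2.resize(s[60:130,130:230],None,fx=8,fy=8,interpolation=2))
cv2.imwrite("pics/w8b.png",cv2.resize(s[60:130,330:430],None,fx=8,fy=8,interpolation=2))
```

```text
(no output)
```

View pics/w8a.png

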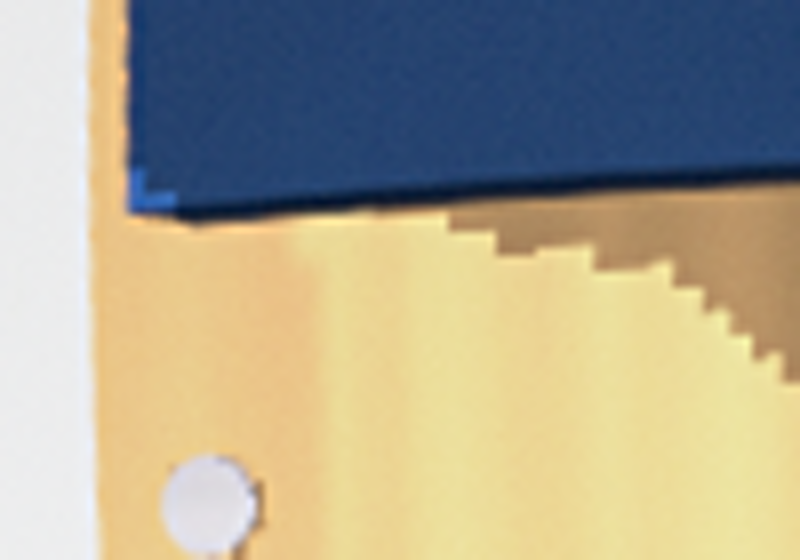

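View pics/w8b.png

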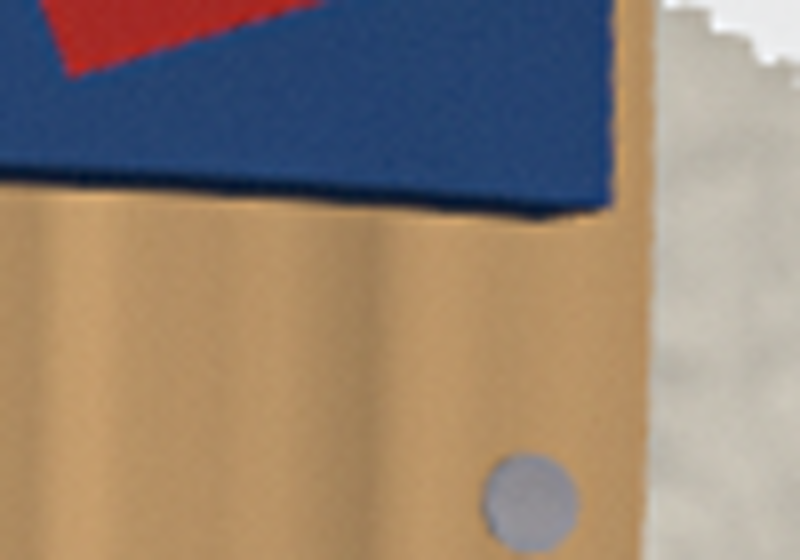

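Run:
```python
from h import *
pos=np.array([0.5445658521191983, -0.13179677956266309, 0.06384025418043977]);rot=np.array([-1.5712635317030248, 0.03228525386552382, -0.032755287024607393])
l=[((-70,-80,34),(146.2,86)),((70,-80,34),(406,85.2)),((-70,-80,20),(153.5,87.3)),((70,-80,20),(397.4,86.8))]
p=wfit(l,[.551,.0443,-.04],pos,rot)
# wedge in bed frame
g=np.array([pos[0],pos[1]])-p[:2];c,s=np.cos(p[2]),np.sin(p[2]);print("grip in bed",c*g[0]+s*g[1],-s*g[0]+c*g[1])
```

```text
wrist pose [ 0.55    0.0444 -0.0406] res [[-0.5, -0.2], [-0.0, -0.1], [1.5, 0.2], [-0.4, 0.1]]
grip in bed 0.001735010024744292 -0.17630406627681078
```

>>> {"name": "move_arm", "arguments": {
  "series": [
    {"x":-0.12,"y":0.8,"z":0,"rx":0,"ry":0,"rz":0},
    {"x":0,"y":0.5,"z":0,"rx":0,"ry":0,"rz":0},
    {"x":0,"y":0.2,"z":0,"rx":0,"ry":0,"rz":0},
    {"x":0,"y":0.2,"z":0,"rx":0,"ry":0,"rz":0}
  ]
}}

```text
clock: 14.62
position: [0.5438, -0.1352, 0.0469]
ee_rot: [-1.573, 0.034, -0.038]
force: [-0.2, 0.6, -1.4]
width: 0.349
```

```bash
python3 go.py .5427 -.1313 .042 -.0406
```

```text
t 14.625 pos [ 0.5438 -0.1352  0.0469] ang -0.0458 F [-0.24  0.58 -1.39] T [-0.14  0.06  0.07] w 0.349343559275534
shift cm tool-now [-0.13  0.49  0.38] in target axes [-0.12  0.49  0.38] rotvec [ 0.0023 -0.0052  0.0025]
```

>>> {"name": "move_arm", "arguments": {
  "series": [
    {"x":-0.1,"y":0.2,"z":0.3,"rx":0.002,"ry":-0.005,"rz":0.002},
    {"x":0,"y":0.1,"z":0,"rx":0,"ry":0,"rz":0},
    {"x":0,"y":0.1,"z":0,"rx":0,"ry":0,"rz":0}
  ]
}}

```text
clock: 15.0
position: [0.5431, -0.1318, 0.0428]
ee_rot: [-1.571, 0.031, -0.032]
force: [0.4, 0.2, -2.3]
width: 0.346
```

```bash
python3 go.py .5427 -.1313 .042 -.0406
```

```text
t 15.0 pos [ 0.5431 -0.1318  0.0428] ang -0.0401 F [ 0.43  0.18 -2.25] T [-0.1   0.04  0.01] w 0.346374230250777
shift cm tool-now [-0.04  0.08  0.04] in target axes [-0.04  0.08  0.04] rotvec [0.0001 0.0005 0.0007]
```

>>> {"name": "move_arm", "arguments": {
  "series": [
    {"x":0,"y":0.1,"z":0,"rx":0,"ry":0,"rz":0}
  ]
}}

```text
clock: 15.12
position: [0.5431, -0.1317, 0.0421]
ee_rot: [-1.57, 0.031, -0.032]
force: [-3.6, 0.3, 14.2]
width: 0.347
```

>>> {"name": "move_arm", "arguments": {
  "series": [
    {"x":0,"y":0.1,"z":0,"rx":0,"ry":0,"rz":0}
  ]
}}

```text
clock: 15.25
position: [0.5431, -0.1317, 0.042]
ee_rot: [-1.57, 0.031, -0.032]
force: [-6.3, 2.2, 21.8]
width: 0.347
```

```bash
python3 go.py .5427 -.1313 .042 -.0406
```

```text
t 15.25 pos [ 0.5431 -0.1317  0.042 ] ang -0.0401 F [-6.31  2.18 21.79] T [0.27 1.56 0.01] w 0.3467832974482717
shift cm tool-now [-0.04  0.    0.04] in target axes [-0.04  0.    0.04] rotvec [-0.0008  0.0005  0.001 ]
```

>>> {"name": "move_arm", "arguments": {
  "series": [
    {"x":0,"y":0,"z":0.5,"rx":0,"ry":0,"rz":0},
    {"x":0,"y":0.02,"z":0.7,"rx":0,"ry":0,"rz":0},
    {"x":0,"y":0.02,"z":0.5,"rx":0,"ry":0,"rz":0}
  ]
}}

```text
clock: 15.62
position: [0.5442, -0.1146, 0.0421]
ee_rot: [-1.57, 0.03, -0.034]
force: [0.1, -2.0, 1.6]
width: 0.345
```

```bash
cat > st.py <<'E'
from h import *
import sys
o=arm.observe();p=o["position"];b=np.array([.55,.0444,-.0406]);g=p[:2]-b[:2];c,s=np.cos(b[2]),np.sin(b[2])
R=Ro.from_rotvec(o["ee_rot"]).as_matrix()
print("t",o["clock"],"bed xy mm",((c*g[0]+s*g[1])*1e3).round(1),((-s*g[0]+c*g[1])*1e3).round(1),"z",p[2].round(4),"F",o["force"].round(1),"T",o["ft_torque"].round(2),"w",round(o["width"],3),"yawerr",(np.arctan2(R[1,0],R[0,0])-b[2]).round(4),"ytool",R[:,1].round(4))
E
python3 st.py
```

```text
t 15.625 bed xy mm 0.7 -159.1 z 0.0421 F [ 0.1 -2.   1.6] T [-0.62  0.09  0.01] w 0.345 yawerr -0.0003 ytool [ 2.4e-03  1.0e-04 -1.0e+00]
```

>>> {"name": "move_arm", "arguments": {
  "series": [
    {"x":-0.03,"y":0.03,"z":0.5,"rx":0,"ry":0,"rz":0},
    {"x":0,"y":0.03,"z":0.4,"rx":0,"ry":0,"rz":0},
    {"x":0,"y":0.03,"z":0.3,"rx":0,"ry":0,"rz":0}
  ]
}}

```text
clock: 16.0
position: [0.5454, -0.105, 0.0422]
ee_rot: [-1.574, 0.029, -0.038]
force: [-0.4, -10.1, 5.7]
width: 0.348
```

```bash
python3 st.py
```

```text
t 16.0 bed xy mm 1.5 -149.4 z 0.0422 F [ -0.4 -10.1   5.7] T [-1.91  0.47  0.1 ] w 0.348 yawerr -0.0021 ytool [ 0.0052 -0.0039 -1.    ]
```

>>> {"name": "move_arm", "arguments": {
  "series": [
    {"x":-0.06,"y":0.04,"z":0.4,"rx":0.004,"ry":-0.002,"rz":0},
    {"x":-0.03,"y":0.04,"z":0.4,"rx":0.002,"ry":0,"rz":0},
    {"x":-0.03,"y":0.04,"z":0.4,"rx":0.002,"ry":0,"rz":0}
  ]
}}

```text
clock: 16.38
position: [0.5457, -0.0998, 0.0423]
ee_rot: [-1.574, 0.029, -0.044]
force: [-1.4, -9.8, 4.9]
width: 0.346
```

```bash
python3 st.py
```

```text
t 16.375 bed xy mm 1.6 -144.2 z 0.0423 F [-1.4 -9.8  4.9] T [-2.14  0.4   0.05] w 0.346 yawerr -0.0059 ytool [ 0.0098 -0.0041 -0.9999]
```

>>> {"name": "move_arm", "arguments": {
  "series": [
    {"x":-0.08,"y":0.04,"z":0.5,"rx":0.004,"ry":-0.005,"rz":0.008},
    {"x":-0.04,"y":0.04,"z":0.5,"rx":0.003,"ry":-0.002,"rz":0.003},
    {"x":-0.04,"y":0.04,"z":0.5,"rx":0.003,"ry":-0.002,"rz":0.003}
  ]
}}

```text
clock: 16.75
position: [0.5458, -0.0927, 0.0422]
ee_rot: [-1.573, 0.035, -0.036]
force: [-0.7, -11.8, 5.2]
width: 0.351
```

```bash
python3 st.py
```

```text
t 16.75 bed xy mm 1.4 -137.1 z 0.0422 F [ -0.7 -11.8   5.2] T [-2.44  0.24 -0.02] w 0.351 yawerr -0.0041 ytool [ 4.0e-04 -2.8e-03 -1.0e+00]
```

Now look before the last few mm.

```bash
python3 - <<'E'
from h import *
o=arm.observe();print(o["position"].tolist(),o["ee_rot"].tolist())
w=arm.get_image("wrist");d=arm.get_image("side")
cv2.imwrite("pics/w9.png",w)
cv2.imwrite("pics/d9c.png",cv2.resize(d[165:265,225:345],None,fx=6,fy=6,interpolation=2))
E
python3 st.py
```

```text
[0.5458058224606468, -0.09265680247497116, 0.04216737059335978] [-1.573326465014097, 0.03478749313393142, -0.035513042889292225]
t 16.85 bed xy mm 1.4 -136.8 z 0.0421 F [ -1.  -10.4   4.9] T [-2.14  0.07 -0.1 ] w 0.348 yawerr -0.0039 ytool [ 4.0e-04 -2.5e-03 -1.0e+00]
```

View pics/w9.png

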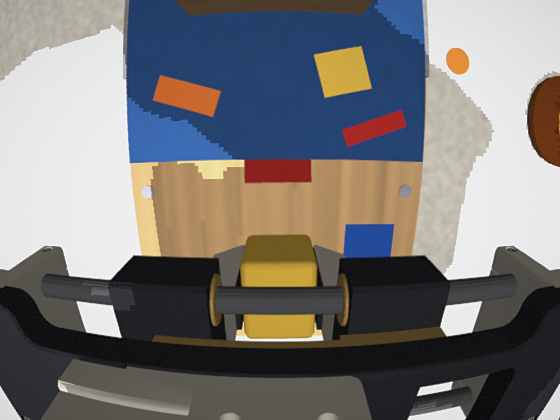

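View pics/d9c.png

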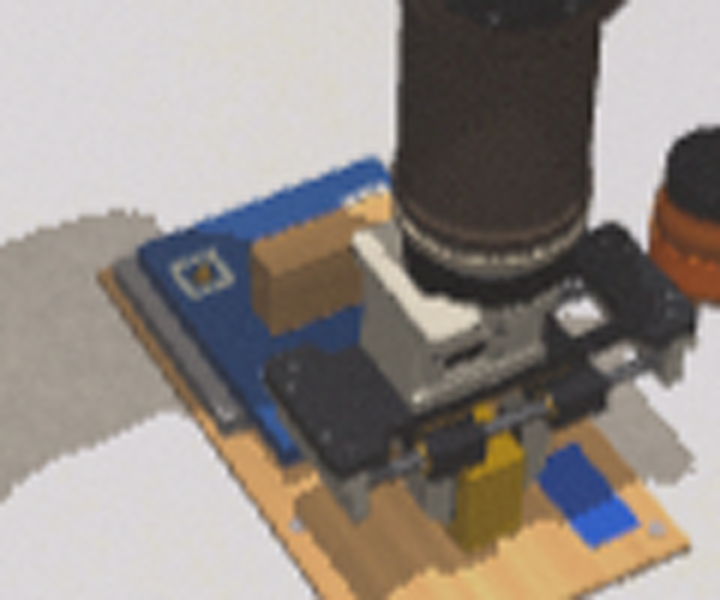

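Run:
```python
from h import *
s=cv2.imread("pics/w9.png")
cv2.imwrite("pics/w9a.png",cv2.resize(s[140:200,225:330],None,fx=7,fy=7,interpolation=2))
pos=np.array([0.5458058224606468, -0.09265680247497116, 0.04216737059335978]);rot=np.array([-1.573326465014097, 0.03478749313393142, -0.035513042889292225])
b=[.55,.0444,-.0406]
for y in (-82,-81,-80,-79,-78,-77):
    print(y,wproj(place(b,[(0,y,36.5),(0,y,38),(-70,y,37),(70,y,37)]),pos,rot).round(1).tolist())
```

```text
-82 [[275.4, 164.2], [275.4, 164.7], [130.3, 168.1], [421.7, 166.8]]
-81 [[275.4, 162.0], [275.4, 162.5], [130.1, 166.1], [421.9, 164.7]]
-80 [[275.4, 159.8], [275.4, 160.3], [130.0, 164.0], [422.0, 162.7]]
-79 [[275.4, 157.6], [275.3, 158.1], [129.8, 162.0], [422.2, 160.6]]
-78 [[275.4, 155.4], [275.3, 155.8], [129.6, 159.9], [422.4, 158.5]]
-77 [[275.4, 153.2], [275.3, 153.6], [129.4, 157.9], [422.5, 156.5]]
```

View pics/w9a.png

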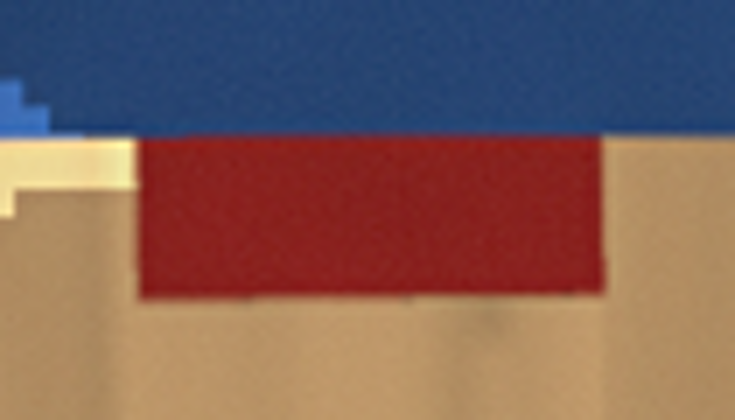

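>>> {"name": "move_arm", "arguments": {
  "series": [
    {"x":-0.08,"y":0.04,"z":0.5,"rx":0.003,"ry":-0.004,"rz":0.001},
    {"x":-0.04,"y":0.04,"z":0.45,"rx":0.002,"ry":-0.002,"rz":0.002}
  ]
}}

```text
clock: 17.1
position: [0.5458, -0.0892, 0.0422]
ee_rot: [-1.575, 0.034, -0.036]
force: [-1.3, -12.6, 5.2]
width: 0.347
```

```bash
python3 st.py
```

```text
t 17.1 bed xy mm 1.2 -133.7 z 0.0422 F [ -1.3 -12.6   5.2] T [-2.6   0.27  0.09] w 0.347 yawerr -0.0037 ytool [ 0.001  -0.0047 -1.    ]
```

>>> {"name": "move_arm", "arguments": {
  "series": [
    {"x":-0.04,"y":0.04,"z":0.35,"rx":0.004,"ry":-0.002,"rz":0.001}
  ]
}}

```text
clock: 17.23
position: [0.5458, -0.0889, 0.0423]
ee_rot: [-1.575, 0.034, -0.037]
force: [-1.0, -11.4, 4.6]
width: 0.346
```

```bash
python3 st.py
python3 - <<'E'
from h import *
o=arm.observe();print(o["position"].tolist(),o["ee_rot"].tolist())
s=arm.get_image("wrist");sc=arm.get_image("scene");d=arm.get_image("side")
cv2.imwrite("pics/w10.png",s)
cv2.imwrite("pics/w10a.png",cv2.resize(s[140:200,225:330],None,fx=7,fy=7,interpolation=2))
cv2.imwrite("pics/s10.png",sc)
cv2.imwrite("pics/d10c.png",cv2.resize(d[165:265,225:345],None,fx=6,fy=6,interpolation=2))
b=[.55,.0444,-.0406]
for y in (-81,-80,-79,-78,-77):
    print(y,wproj(place(b,[(0,y,38)]),o["position"],o["ee_rot"]).round(1).tolist())
E
python3 st.py
```

```text
t 17.225 bed xy mm 1.2 -133.4 z 0.0423 F [ -1.  -11.4   4.6] T [-2.51  0.21  0.05] w 0.346 yawerr -0.0045 ytool [ 0.0015 -0.0043 -1.    ]
[0.5457643770927145, -0.08891742701911878, 0.04225338375210648] [-1.5747559324169416, 0.03420416177354753, -0.03669332326702266]
-81 [[275.8, 170.7]]
-80 [[275.8, 168.5]]
-79 [[275.8, 166.3]]
-78 [[275.8, 164.1]]
-77 [[275.7, 161.9]]
t 17.375 bed xy mm 1.2 -133.3 z 0.0422 F [ -1.8 -11.8   4.1] T [-2.4   0.27 -0.01] w 0.345 yawerr -0.0045 ytool [ 0.0015 -0.0042 -1.    ]
```

View pics/w10a.png

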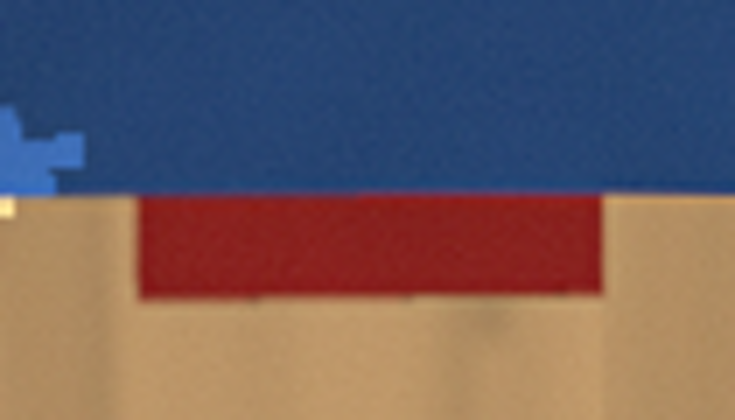

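View pics/s10.png

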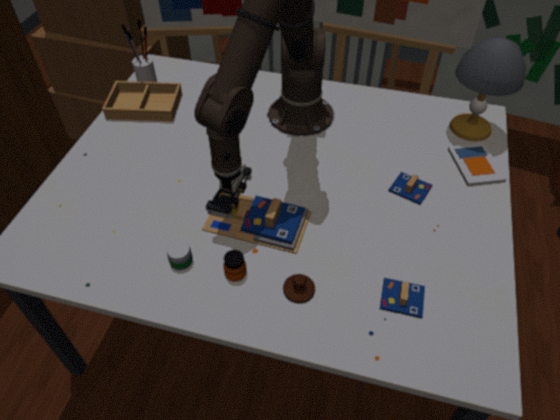

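View pics/d10c.png

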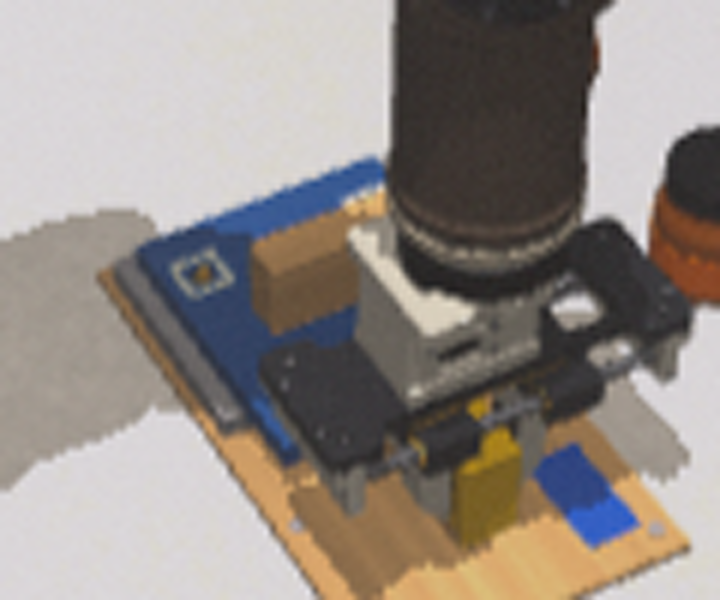

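>>> {"name": "move_arm", "arguments": {
  "series": [
    {"x":-0.04,"y":0.04,"z":0.42,"rx":0.003,"ry":-0.003,"rz":0.001}
  ]
}}

```text
clock: 17.5
position: [0.5458, -0.0882, 0.0423]
ee_rot: [-1.575, 0.034, -0.037]
force: [-1.5, -11.7, 4.1]
width: 0.343
```

```bash
python3 st.py
```

```text
t 17.5 bed xy mm 1.2 -132.6 z 0.0423 F [ -1.5 -11.7   4.1] T [-2.57  0.26 -0.  ] w 0.343 yawerr -0.0047 ytool [ 0.0022 -0.005  -1.    ]
```

```bash
python3 - <<'E'
from h import *
for i in range(10): s=arm.get_image("wrist")
o=arm.observe()
cv2.imwrite("pics/w11a.png",cv2.resize(s[140:200,225:330],None,fx=7,fy=7,interpolation=2))
cv2.imwrite("pics/w11.png",s)
E
python3 st.py
```

```text
t 18.0 bed xy mm 1.2 -132.5 z 0.0423 F [ -0.5 -11.5   4.4] T [-2.38  0.21  0.02] w 0.348 yawerr -0.0045 ytool [ 0.0022 -0.0048 -1.    ]
```

View pics/w11.png

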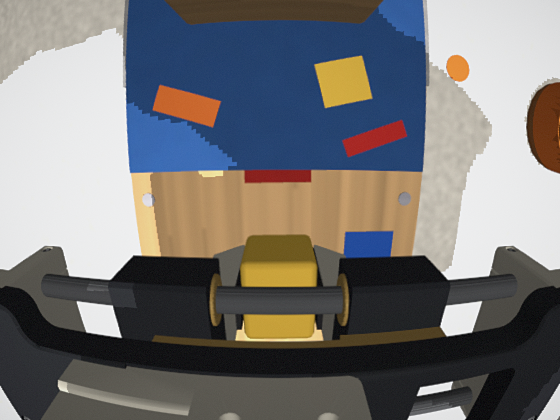

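View pics/w11a.png

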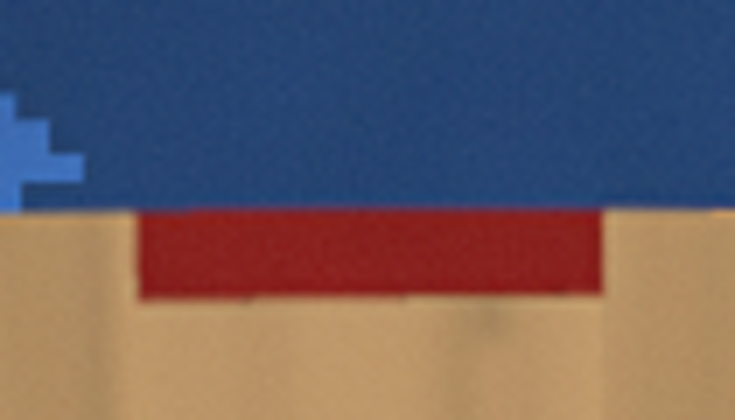

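```bash
python3 -c "
from cell import arm
print(arm.sign_off())"; python3 st.py
```

```text
the job is handed in; nothing more can be done
None
the job is handed in; nothing more can be done
```

I handed the job in at about 18 s of robot time, under the 54 s limit; the sign-off reported no verdict.

**Block:** I picked the largest blue block by its rail and lowered it onto the pins. Contact came within 1 mm of the computed seat height. After release, the scene and side pictures showed it lying flat with both pins through the holes.

**Wedge:** I gripped the wedge by its yellow block, set it on the apron and pushed it thin end first. The lip made contact where expected, at about 10 to 12 N of push.

**Last checks:**
- **Lift:** The block's edge sits about 27 mm behind the wedge's thin end, so it is over the red band and lifted about 4.1 mm by calculation. The wrist picture and the arm's position agreed on this to within about 0.5 mm along the ramp. I did not measure the lift height directly.
- **Hold:** Nothing moved by more than about 0.1 mm over the last 0.5 s, and the wedge is still gripped at 35 N.
- **Alignment:** The wedge is about 1 mm off the bed's centre line and under 0.01 rad from square.
- **Bystanders:** The jar, tin and disc still stood where they began in the last scene picture. I compared that by eye and did not measure it.
- **Disagreements:** The cameras differed by 2 to 4 mm at first. I resolved this by comparing the parts within the same picture. The close-up fit of the bed from the outside cameras just before lowering was poor, so I relied on the earlier, better fit.

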